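# Fetch the specimen tin from behind for weighing

## Task

The low aluminium tin in the white enamel tray has to be weighed, but the bottle, the steel weight and the concrete prism stand around it in the way. First stand all three upright in the grey side tray, leaving the tin where it is, then set the tin down in the middle of the balance's pan, and only then put the bottle, the weight and the prism back, each upright on the very spot where it stood at the start. Tip nothing over and do not disturb the beaker and the jar.

Things in the scene. Friction and masses are not known exactly. Their poses are not given: they have to be found in the camera images.
- tin: The thing to be weighed: a low round aluminium tin with its flat lid on, 57 mm across, 40 mm high, 0.1 to 0.2 kg. The three taller things crowd it on three sides at the start. Origin at the centre of its underside, z up.
- bottle: White plastic reagent bottle: round body 52 mm across up to 70 mm high, sloping shoulder to a 26 mm neck (88 to 100 mm high), white cap 32 mm across from 100 to 128 mm high, the handiest grip. Paper band round the body. About 0.2 kg. Origin at the centre of its underside, z up.
- weight: Steel knob weight: round body 44 mm across up to 58 mm high, narrowing to a 16 mm neck (66 to 74 mm high), round knob 24 mm across from 78 to 100 mm high to grip. About 0.6 kg. Origin at the centre of its underside, z up.
- prism: Grey concrete test prism standing on end: 40 x 40 mm square, 105 mm high, about 0.37 kg; its faces look along its own x and y axes. Origin at the centre of its underside, z up.
- store_tray: Fixed white enamel tray with a dark rim, 170 mm (its x) by 220 mm (its y), rim 15 mm high, floor 4 mm above the bench. At the start the tin stands near (31, 0) mm in its frame, and the bottle, the weight and the prism stand in a shuffled order near (-31, 0), (31, 62) and (31, -62) mm. The spots are unmarked. Origin: centre of its underside, on the bench.
- side_tray: Fixed empty grey plastic tray, the side area: 270 mm (its x) by 125 mm (its y), rim 15 mm high, floor 4 mm above the bench, walls 4 mm. Stands to the left or right of the enamel tray. Room for the three things in a row along its x, 75 mm apart. Origin at the centre of its underside on the bench.
- pan (a point): Centre of the upper face of the balance's round steel pan, 120 mm across, 65 mm above the bench, with a thin 66 mm circle marked about the centre. The pan does not give. The fixed white balance (230 mm along x, 135 of it towards the robot from the centre, by 180 mm; 54 mm high, display strip nearest the robot 64 mm) stands across from the side tray.
- beaker: Bystander: white open beaker, 64 mm across, 80 mm high, beyond the enamel tray. Origin at the centre of its underside.
- jar: Bystander: amber jar with black cap, 60 mm across, 70 mm high, beyond the enamel tray. Origin at the centre of its underside.
Not all that is in view belongs to the job. Several things look just like the tin: the one meant starts farthest to the robot's right.

How it is judged (in metres and radians):
On the way, in this order (a step that is already met when the one before it is completed fails the run):
1. the bottle, the weight and the prism all stand upright and released in the side tray, the tin still in its place (within 30 mm) (x of bottle in the frame of side_tray between -0.122 and 0.122 m and y of bottle in the frame of side_tray between -0.05 and 0.05 m and z of each of bottle, weight, prism in the frame of side_tray below 0.01 m and angle between each of bottle, weight, prism's own z axis and vertical below 0.1 rad and contact force between the fingers and bottle below 0.3 N and linear speed of each of bottle, weight, prism below 0.02 m/s and x of weight in the frame of side_tray between -0.122 and 0.122 m and y of weight in the frame of side_tray between -0.05 and 0.05 m and contact force between the fingers and weight below 0.3 N and x of prism in the frame of side_tray between -0.122 and 0.122 m and y of prism in the frame of side_tray between -0.05 and 0.05 m and contact force between the fingers and prism below 0.3 N and distance of tin from where it was at the start of the episode below 0.03 m), for 0.2 s.
2. the tin stands released in the middle of the balance's pan while the three others still stand in the side tray (horizontal distance between tin and pan below 0.015 m and z of tin in the frame of pan between -0.005 and 0.006 m and angle between each of tin, bottle, weight, prism's own z axis and vertical below 0.1 rad and contact force between the fingers and tin below 0.3 N and linear speed of each of tin, bottle, weight, prism below 0.02 m/s and x of bottle in the frame of side_tray between -0.122 and 0.122 m and y of bottle in the frame of side_tray between -0.05 and 0.05 m and z of each of bottle, weight, prism in the frame of side_tray below 0.01 m and contact force between the fingers and bottle below 0.3 N and x of weight in the frame of side_tray between -0.122 and 0.122 m and y of weight in the frame of side_tray between -0.05 and 0.05 m and contact force between the fingers and weight below 0.3 N and x of prism in the frame of side_tray between -0.122 and 0.122 m and y of prism in the frame of side_tray between -0.05 and 0.05 m and contact force between the fingers and prism below 0.3 N), for 0.2 s.
At the end, for the whole second after the job is handed in: The tin stands upright on the pan within 15 mm of its centre; bottle, weight and prism each stand upright within 15 mm of where they were at the start; all released and at rest (horizontal distance between tin and pan below 0.015 m and z of tin in the frame of pan between -0.005 and 0.006 m and angle between each of tin, bottle, weight, prism's own z axis and vertical below 0.1 rad and contact force between the fingers and tin below 0.3 N and linear speed of each of tin, bottle, weight, prism below 0.02 m/s and distance of each of bottle, weight, prism from where it was at the start of the episode below 0.015 m and contact force between the fingers and bottle below 0.3 N and contact force between the fingers and weight below 0.3 N and contact force between the fingers and prism below 0.3 N); the robot touches nothing.
It fails at once if the tin, bottle, weight or prism is tipped by more than 0.5 rad (angle between any of bottle, weight, prism, tin's own z axis and vertical above 0.5 rad).
It fails at once if the beaker or the jar is moved by more than 20 mm (distance of any of beaker, jar from where it was at the start of the episode above 0.02 m).
It also fails if it takes over 141 s, if anything falls off the work surface, if the arm or the gripper's body presses on something with over 40 N, if the wrist force passes 120 N, or if a joint passes its speed limit or range.

## Robot

A 6-joint arm with a two-finger parallel gripper is mounted at the origin on the work surface. World frame = base frame: x ahead of the robot, y to its left, z up, the work surface at z = 0. Lengths are in m, angles in degrees, forces in N, time in s.
With the tool pointing down it reaches from about 0.225 to 0.725 m from the base axis. Payload 3.1 kg.
Tool frame: the origin (TCP) lies at the very end of the fingers, on their centre line; the grasp point (between the pads) lies 19 mm behind it; z points along the fingers, y is the line along which they close (so a half turn about z gives the same grasp; the last joint's range is limited). The gripper opens to 85 mm and grips with 20 to 120 N. Pads are 22 mm wide; open, the fingers measure 114 mm over their backs; the gripper's body (76 mm by 85 mm) begins 54 mm behind the grasp point. The pads swing forward as they close: fully open they stand 13 mm farther back than shut.
Start: joints at [64.125, 2.75, 5.684, 92.934, 0, 82.678], TCP at [0.167, 0.498, 0.231] pointing down, gripper open.
Joint ranges: [-166.93, 166.93], [-56.73, 111.36], [-69.38, 81.34], [-121.58, 131.49], [-85.45, 84.26], [-180, 180]. Speed limits (degrees/s): [159.86, 159.86, 180, 180, 180, 180].

## Interface

Orientations are given as a 3x3 rotation matrix whose columns are the frame's x, y, z axes.
In Python, from rig import env gives the robot as it stands.
- The arm moves only by the tool step_arm, never from a script. Its argument "steps" is a list of rows, each an object of numbers: "jaw": the opening, from 0 (shut) to 1 (fully open); "dx", "dy", "dz": the shift along the tool's x, y, z scaled (see below); "twist": the turn about the tool's z scaled (see below). In form: [{"jaw": .., "dx": .., "dy": .., "dz": .., "twist": ..}, ...]. A call has 1 to 5 rows; each row shifts and turns the commanded pose from where the row before left it, along the tool's axes as they then stand; what a row does not reach is not made up. The controller multiplies each number of a shift by 3 cm and each number of a turn by 0.15 rad. A row lasts 1/10 s, in which the tool goes at most 50 mm and 8.59 degrees, less where a joint would pass 70% of its speed; a pose out of reach is approached as far as the arm can. A call with a number of a shift or a turn outside -1 to 1 is refused whole. A call with a gripper value outside its range is refused whole. The fingers move at their own pace and stop on an object; the grip force is fixed at half the most. Time passes only in rows, so rows that do not move let the fingers close. It gives the time, the measured TCP pose, the force, the opening and the grip force at its end, in the units of the state.
- env.get_obs(): the state, without advancing time (a new reading comes with each control period).
- env.get_image(name): name is "side" or "top"; returns (picture, depth): 480x640x3 uint8, red, green, blue; 480x640 float32, m along the optical axis (not along the pixel's ray), 0 where there is no reading.
- env.get_calibration(name): a dict with "camera_matrix" (3x3 intrinsics, pixels), "R" (3x3) and "t" (3): a world point X has camera coordinates R X + t. Camera axes: x right, y down, z forward; pixel columns grow to the right and rows downward; lengths in m; the calibration is good to about 2 mm. A picture is of the moment at which its call begins. get_calibration takes no time and is no camera call.
- env.sign_off(): hands the job in; it is judged then, once.
Trained networks look in the newest picture that a camera, given by its name, has taken for a name from the list of things; names that differ only in an ending like _2 or _b are one class to them, and where a whole thing is asked for, a point or a joint stands for the part that bears it (a point fixed in the world has none). Each returns a list of dicts, best first, with "conf" (0 to 1); they miss things now and then, are a little off and sometimes report something else, mostly with a low value. They report only what shows in the picture. A call takes as long as a camera call. They do not tell look-alikes from the thing itself.
- env.search_frame(camera, query): "xyz" ([x, y, z] in m, in world coordinates, good to about 4 mm: the middle of the surface that is visible of it).
The state is a dict: "time": time; "joint_pos": joint angles; "qvel": joint speeds; "tau": joint torques, N m; "eef_pos": TCP position; "orientation": TCP orientation; "ft_force": force on the tool from outside, world axes, zero at the start; "moment": the same for the moment, N m; "finger_gap": opening from 0.0 (shut) to 1.0 (fully open); "grasp_force": force on a finger pad.
Only numpy, scipy, OpenCV 4.12 (cv2) and the standard library are available. Lean on these libraries where they do the work, as an engineer would, in place of code of your own. Each camera call takes 0.05 s, during which the arm holds its last target. There are 200 camera calls.

## Working session

There is one attempt and no reset: what is moved stays moved. The work goes in short steps, Python scripts to look and compute and a tool call to move; the robot and the scene stay as the last step left them, time stands still between calls to the robot, and variables do not carry over. Pictures are saved under pics/ and viewed, at most 14 in all, crops included, and the job is handed in when it is done.

Besides the shell and the picture viewer there is one more tool, called after "Call:" as name([rows], argument=value, ...), one row to a line, values as JSON. step_arm: Moves the arm, as the interface text tells. Shifts and turns lie within -1 to 1; 1 stands for 3 cm of shift or 0.15 rad of turn. Its arguments: {"type":"object","properties":{"steps":{"type":"array","items":{"type":"object","properties":{"jaw":{"type":"number"},"dx":{"type":"number"},"dy":{"type":"number"},"dz":{"type":"number"},"twist":{"type":"number"}}}}},"required":["steps"]}

```bash
ls; mkdir -p pics
python3 - <<'E'
from rig import env
import cv2,numpy as np
o=env.get_obs(); print(o['time'],o['eef_pos'],o['orientation'],o['finger_gap'])
for c in ['top','side']:
    im,d=env.get_image(c); cv2.imwrite(f'pics/{c}0.png',im[:,:,::-1]); np.save(f'{c}0.npy',d)
    k=env.get_calibration(c); print(c,k)
    for q in ['tin','bottle','weight','prism','store_tray','side_tray','pan','beaker','jar']:
        try: r=env.search_frame(c,q)
        except Exception as e: print(q,e); continue
        print(q,[(np.round(x['xyz'],3).tolist(),round(x['conf'],2)) for x in r])
E
```

```text
pics
0.0 [0.16678266 0.49713565 0.23009948] [[-9.48027214e-01  3.18187627e-01 -1.01797548e-03]
 [ 3.18189133e-01  9.48024803e-01 -2.15589056e-03]
 [ 2.79088301e-04 -2.36775165e-03 -9.99997158e-01]] 0.9970639334693264
top {'camera_matrix': array([[510.93107065,   0.        , 318.35940781],
       [  0.        , 510.93107065, 243.86441966],
       [  0.        ,   0.        ,   1.        ]]), 'R': array([[ 0.02506114, -0.99932289, -0.0269388 ],
       [-0.98824412, -0.02069995, -0.15147628],
       [ 0.15081608,  0.03041828, -0.98809374]]), 't': array([0.00614447, 0.58811964, 0.89960827])}
tin [([0.569, -0.024, 0.045], 0.81), ([0.361, 0.092, 0.043], 0.79)]
bottle [([0.573, 0.034, 0.083], 0.57)]
weight [([0.554, -0.078, 0.066], 0.91)]
prism [([0.51, -0.007, 0.109], 0.55)]
store_tray [([0.523, -0.026, 0.001], 0.71)]
side_tray []
pan [([0.5, 0.328, 0.056], 0.76)]
beaker [([0.792, 0.102, 0.047], 0.77)]
jar [([0.768, -0.092, 0.069], 0.7)]
side {'camera_matrix': array([[501.74033659,   0.        , 324.28932243],
       [  0.        , 501.74033659, 238.54457374],
       [  0.        ,   0.        ,   1.        ]]), 'R': array([[ 0.99984644, -0.00537544, -0.01667934],
       [-0.01676675, -0.57023625, -0.82130962],
       [-0.00509627,  0.82146316, -0.57023881]]), 't': array([-0.55647357,  0.06068788,  1.0621242 ])}
tin [([0.364, 0.072, 0.033], 0.89), ([0.582, -0.033, 0.046], 0.59)]
bottle [([0.584, 0.023, 0.079], 0.62)]
weight [([0.557, -0.1, 0.063], 0.65)]
prism [([0.512, -0.027, 0.071], 0.79)]
store_tray []
side_tray [([0.517, -0.353, 0.002], 0.68)]
pan [([0.499, 0.283, 0.052], 0.56)]
beaker [([0.775, 0.079, 0.06], 0.8)]
jar [([0.775, -0.112, 0.049], 0.79)]
```

View pics/top0.png

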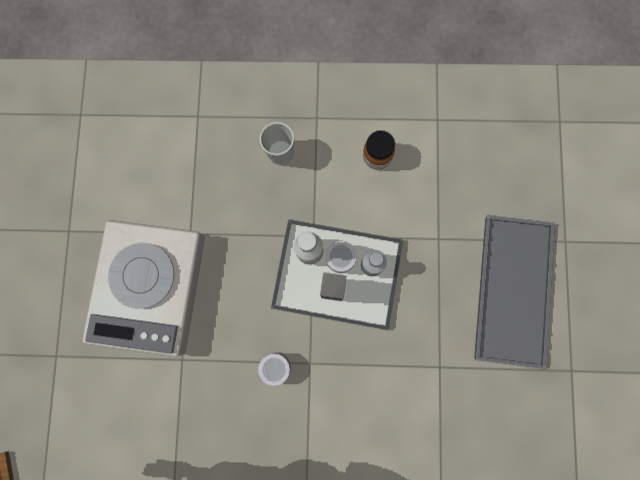

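View pics/side0.png

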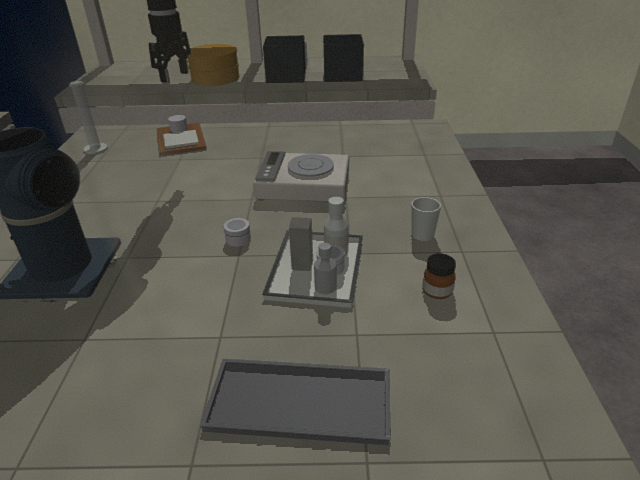

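Top view: bottle (307,246), tin in the tray (341,257), weight (374,261), prism (333,286), balance pan (141,275), side tray (515,290). Tin candidates: the tray tin at top (341,257), a look-alike at top (274,369), and another on the wooden board at side (178,125). The tray tin fits: it has the smallest y, about -0.024 (0.09 for the look-alike), so it is farthest right. I'll confirm it in a crop and measure with depth.

```bash
cat > h.py <<'E'
from rig import env
import numpy as np, cv2
def cloud(c,d):
    k=env.get_calibration(c); K,R,t=k['camera_matrix'],k['R'],k['t']
    v,u=np.mgrid[0:480,0:640]
    P=np.stack([(u-K[0,2])/K[0,0]*d,(v-K[1,2])/K[1,1]*d,d],-1)
    X=(P-t)@R; X[d<=0]=np.nan
    return X
def blobs(X,z0,z1,box,minn=8):
    m=(X[...,2]>z0)&(X[...,2]<z1)&(X[...,0]>box[0])&(X[...,0]<box[1])&(X[...,1]>box[2])&(X[...,1]<box[3])
    n,l,s,c=cv2.connectedComponentsWithStats(m.astype(np.uint8))
    out=[]
    for i in range(1,n):
        if s[i,4]<minn: continue
        p=X[l==i]; r=cv2.minAreaRect(p[:,:2].astype(np.float32)*1000)
        cc,rad=cv2.minEnclosingCircle(p[:,:2].astype(np.float32)*1000)
        out.append((s[i,4],np.round(c[i]),np.round(p.mean(0)*1000,1),'rect',np.round(r[0],1),np.round(r[1],1),round(r[2],1),'circ',np.round(cc,1),round(rad,1)))
    return out
E
python3 - <<'E'
from h import *
d=np.load('top0.npy'); X=cloud('top',d)
T=(0.4,0.68,-0.15,0.12)
for n,a in {'cap':(.122,.140,T),'prismtop':(.098,.114,T),'knob':(.09,.114,T),'tin':(.035,.05,T),'tins2':(.035,.05,(.3,.42,0,.2)),'rim':(.011,.022,T),'floor':(-.002,.009,(.45,.6,-.11,.06)),'siderim':(.010,.022,(.3,.7,-.55,-.25)),'pan':(.060,.07,(.3,.65,.2,.5)),'bj':(.055,.1,(.68,.9,-.2,.2)),'balance':(.045,.07,(.3,.65,.2,.5))}.items():
    print(n); [print('  ',*b) for b in blobs(X,*a)]
print(np.nanmedian(X[300:320,420:450,2]),np.nanmedian(X[250:330,505:525,2]))
im=cv2.imread('pics/top0.png')[205:395,225:425]; cv2.imwrite('pics/crop.png',cv2.resize(im,None,fx=3.1,fy=3.1,interpolation=cv2.INTER_CUBIC))
E
```

```text
cap
   283 [307. 241.] [579.4  36.9 132.2] rect [579.4  36.5] [30.2 30.6] 88.5 circ [580.   37.1] 15.9
prismtop
   152 [376. 258.] [555.9 -81.8 104.3] rect [555.7 -81.9] [22.6 23.4] 2.2 circ [556.3 -82.1] 12.0
   559 [333. 285.] [507.9  -8.7 109.5] rect [508.3  -8.7] [40. 40.] 83.2 circ [508.   -8.2] 27.2
knob
   14 [313. 250.] [569.2  27.8  99.8] rect [570.2  27. ] [ 2.7 16.1] 46.1 circ [570.7  27.4] 8.1
   160 [376. 258.] [555.6 -81.6 103.8] rect [555.7 -81.9] [22.6 23.4] 2.2 circ [556.3 -82.2] 12.0
   565 [333. 285.] [507.7  -8.7 109.4] rect [508.3  -8.7] [40. 40.] 83.2 circ [508.   -8.2] 27.2
tin
   739 [341. 256.] [566.5 -22.   45.2] rect [566.2 -22.5] [55.5 55.2] 0.8 circ [567.  -21.6] 28.6
   27 [313. 260.] [558.8  29.4  42.5] rect [559.8  30.4] [ 9.8 40.9] 18.2 circ [564.5  32. ] 20.5
   17 [365. 270.] [541.8 -67.7  43.1] rect [542.2 -67.7] [22.9  3.3] 43.6 circ [543.3 -68.9] 11.4
tins2
   803 [274. 369.] [360.2  94.   41.4] rect [360.   94.6] [54.4 56.1] 46.0 circ [360.2  94.3] 28.5
rim
   1511 [338. 274.] [535.8 -16.9  16.1] rect [537.6 -16.2] [223.3 173.2] 80.9 circ [537.6
[... 197 characters left out ...]
rc [454.2  26.8] 33.4
siderim
   1667 [516. 292.] [ 510.6 -349.6   15.8] rect [ 514.5 -348.7] [129.4 273.5] 84.2 circ [ 514.5 -349.2] 149.8
pan
   3377 [141. 275.] [521.2 338.7  66. ] rect [522.4 339.4] [117.9 119.3] 0.6 circ [521.3 339.5] 60.4
   2386 [131. 333.] [417.5 349.9  63.4] rect [417.4 349.6] [161.4  50.1] 83.8 circ [416.4 350.3] 81.8
bj
   472 [276. 137.] [782.  102.   72.2] rect [777.4 100.7] [63.6 61.6] 3.1 circ [777.8 100.7] 32.3
   668 [380. 144.] [773.  -90.7  69.9] rect [774.7 -91.2] [51.9 52.1] 43.5 circ [774.6 -92. ] 27.1
balance
   12210 [142. 288.] [499.2 337.2  59.4] rect [501.9 340.8] [180.3 230.4] 83.7 circ [501.6 341. ] 143.2
0.0005405077634369879 0.00451092982772212
```

View pics/crop.png

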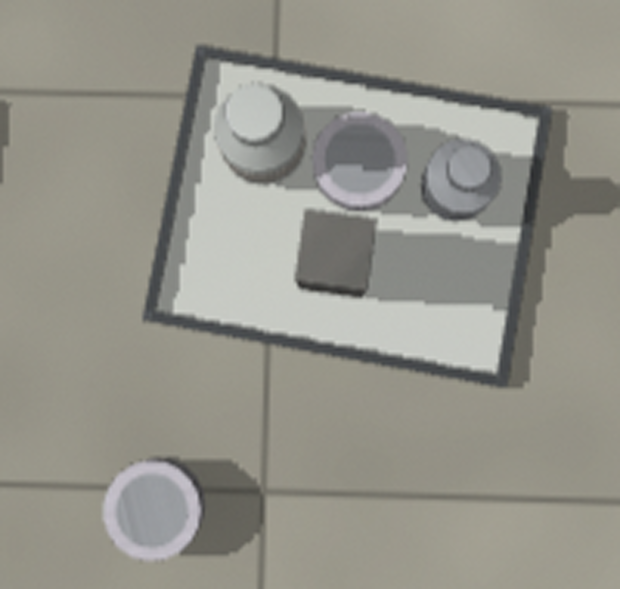

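The crop confirms it: the tray tin at (360,160) sits between bottle, weight and prism, and the other one at (150,510) stands alone and more to the left. Measured heights and sizes match the spec. I'll twist first so the fingers close along the tray's y.

Call:
step_arm([
  {"jaw":0.7,"twist":-0.62},
  {"jaw":0.7,"twist":-0.62},
  {"jaw":0.7},
])

```text
schema error: expected keys jaw, dx, dy, dz, twist
```

```bash
cat > g.py <<'E'
from rig import env
import numpy as np,sys
o=env.get_obs(); R=np.array(o['orientation']); p=np.array(o['eef_pos'])*1000
print('t',round(o['time'],2),'p',np.round(p,1),'gap',round(o['finger_gap'],3),'gf',o['grasp_force'],'yaw_y',round(np.degrees(np.arctan2(R[1,1],R[0,1])),2),'q6',o['joint_pos'][5],np.round(o['ft_force'],1))
for a in sys.argv[1:]:
    t=np.array([float(v) for v in a.split(',')]); u=R.T@(t-p)/30; print(a,'units',np.round(u,2),'max',round(abs(u).max(),1)); p=t
E
python3 g.py 556,-82,180 556,-82,70 556,-82,130 440,-341,130 440,-341,71
```

```text
t 1.0 p [167.1 497.7 231.3] gap 0.999 gf 0.0 yaw_y 71.45 q6 82.67946783635645 [ 1.1 -0.5 -0.1]
556,-82,180 units [-18.44 -14.19   1.71] max 18.4
556,-82,70 units [ 0.   -0.    3.67] max 3.7
556,-82,130 units [-0.  0. -2.] max 2.0
440,-341,130 units [ 0.92 -9.41 -0.  ] max 9.4
440,-341,71 units [ 0.   -0.    1.97] max 2.0
```

Call:
step_arm([
  {"jaw":0.7,"dx":0,"dy":0,"dz":0,"twist":-0.62},
  {"jaw":0.7,"dx":0,"dy":0,"dz":0,"twist":-0.62},
  {"jaw":0.7,"dx":0,"dy":0,"dz":0,"twist":0},
])

```text
time: 1.3
eef_pos: [0.167, 0.4977, 0.2313]
orientation: [[-0.991, 0.138, -0.0], [0.138, 0.991, -0.0], [0.0, -0.0, -1.0]]
ft_force: [0.5, -0.6, 0.5]
finger_gap: 0.701
grasp_force: 0.0
```

```bash
python3 g.py 556,-82,180 556,-82,70 556,-82,130 440,-341,130 440,-341,71
```

```text
t 1.3 p [167.  497.7 231.3] gap 0.701 gf 0.0 yaw_y 82.1 q6 72.03011135076096 [ 0.5 -0.6  0.5]
556,-82,180 units [-15.5  -17.36   1.71] max 17.4
556,-82,70 units [-0.    0.    3.67] max 3.7
556,-82,130 units [ 0. -0. -2.] max 2.0
440,-341,130 units [ 2.64 -9.08  0.  ] max 9.1
440,-341,71 units [-0.    0.    1.97] max 2.0
```

Call:
step_arm([
  {"jaw":0.7,"dx":-0.86,"dy":-0.96,"dz":0,"twist":0},
  {"jaw":0.7,"dx":-0.86,"dy":-0.96,"dz":0,"twist":0},
  {"jaw":0.7,"dx":-0.86,"dy":-0.96,"dz":0,"twist":0},
  {"jaw":0.7,"dx":-0.86,"dy":-0.96,"dz":0,"twist":0},
  {"jaw":0.7,"dx":-0.86,"dy":-0.96,"dz":0,"twist":0},
])

```text
time: 1.8
eef_pos: [0.2756, 0.3361, 0.2314]
orientation: [[-0.99, 0.139, 0.001], [0.139, 0.99, 0.0], [-0.0, 0.0, -1.0]]
ft_force: [0.6, 0.2, 0.8]
finger_gap: 0.699
grasp_force: 0.0
```

Call:
step_arm([
  {"jaw":0.7,"dx":-0.86,"dy":-0.96,"dz":0,"twist":0},
  {"jaw":0.7,"dx":-0.86,"dy":-0.96,"dz":0,"twist":0},
  {"jaw":0.7,"dx":-0.86,"dy":-0.96,"dz":0,"twist":0},
  {"jaw":0.7,"dx":-0.86,"dy":-0.96,"dz":0,"twist":0},
  {"jaw":0.7,"dx":-0.86,"dy":-0.96,"dz":0,"twist":0},
])

```text
time: 2.3
eef_pos: [0.3838, 0.1756, 0.2316]
orientation: [[-0.99, 0.14, 0.001], [0.14, 0.99, 0.0], [-0.001, 0.0, -1.0]]
ft_force: [-0.3, 0.9, -0.2]
finger_gap: 0.701
grasp_force: 0.0
```

Call:
step_arm([
  {"jaw":0.7,"dx":-0.86,"dy":-0.96,"dz":0,"twist":0},
  {"jaw":0.7,"dx":-0.86,"dy":-0.96,"dz":0,"twist":0},
  {"jaw":0.7,"dx":-0.86,"dy":-0.96,"dz":0,"twist":0},
  {"jaw":0.7,"dx":-0.86,"dy":-0.96,"dz":0,"twist":0},
  {"jaw":0.7,"dx":-0.86,"dy":-0.96,"dz":0,"twist":0},
])

```text
time: 2.8
eef_pos: [0.4918, 0.0151, 0.2314]
orientation: [[-0.99, 0.14, 0.0], [0.14, 0.99, 0.0], [-0.0, 0.0, -1.0]]
ft_force: [0.8, 0.6, 0.1]
finger_gap: 0.695
grasp_force: 0.0
```

```bash
python3 g.py 556,-82,180
```

```text
t 2.8 p [491.8  15.1 231.4] gap 0.695 gf 0.0 yaw_y 81.95 q6 1.98721176469506 [0.8 0.6 0.1]
556,-82,180 units [-2.57 -2.91  1.72] max 2.9
```

Call:
step_arm([
  {"jaw":0.7,"dx":-0.86,"dy":-0.97,"dz":0.57,"twist":0},
  {"jaw":0.7,"dx":-0.86,"dy":-0.97,"dz":0.57,"twist":0},
  {"jaw":0.7,"dx":-0.86,"dy":-0.97,"dz":0.57,"twist":0},
  {"jaw":0.7,"dx":0,"dy":0,"dz":0,"twist":0},
])

```text
time: 3.2
eef_pos: [0.5558, -0.084, 0.1756]
orientation: [[-0.99, 0.144, -0.005], [0.144, 0.99, -0.0], [0.005, -0.001, -1.0]]
ft_force: [-0.7, 1.2, -0.2]
finger_gap: 0.701
grasp_force: 0.0
```

```bash
python3 g.py 556,-82,180 556,-82,70
```

```text
t 3.2 p [555.8 -84.  175.6] gap 0.701 gf 0.0 yaw_y 81.71 q6 -7.096602781441675 [-0.7  1.2 -0.2]
556,-82,180 units [ 0.    0.07 -0.15] max 0.1
556,-82,70 units [-0.02  0.    3.67] max 3.7
```

Call:
step_arm([
  {"jaw":0.7,"dx":0,"dy":0.07,"dz":0.7,"twist":0},
  {"jaw":0.7,"dx":0,"dy":0,"dz":0.7,"twist":0},
  {"jaw":0.7,"dx":0,"dy":0,"dz":0.7,"twist":0},
  {"jaw":0.7,"dx":0,"dy":0,"dz":0.7,"twist":0},
  {"jaw":0.7,"dx":0,"dy":0,"dz":0.7,"twist":0},
])

```text
time: 3.7
eef_pos: [0.5559, -0.0776, 0.0749]
orientation: [[-0.99, 0.139, 0.001], [0.139, 0.99, 0.0], [-0.001, 0.0, -1.0]]
ft_force: [0.2, -0.6, -0.4]
finger_gap: 0.7
grasp_force: 0.0
```

Call:
step_arm([
  {"jaw":0.7,"dx":0,"dy":0,"dz":0,"twist":0},
  {"jaw":0.7,"dx":0,"dy":0,"dz":0,"twist":0},
])

```text
time: 3.9
eef_pos: [0.5556, -0.0778, 0.0753]
orientation: [[-0.99, 0.138, -0.001], [0.138, 0.99, 0.0], [0.001, 0.0, -1.0]]
ft_force: [-0.1, 0.1, 1.3]
finger_gap: 0.701
grasp_force: 0.0
```

```bash
python3 - <<'E'
from h import *
im,d=env.get_image('side'); cv2.imwrite('pics/s1.png',cv2.resize(im[170:320,230:430,::-1],None,fx=3,fy=3))
E
python3 g.py 556,-82,70
```

```text
t 3.95 p [556.5 -78.2  76.4] gap 0.705 gf 0.0 yaw_y 82.09 q6 -6.923427159668016 [ 0.2  0.1 -0.2]
556,-82,70 units [ 0.   -0.13  0.21] max 0.2
```

View pics/s1.png

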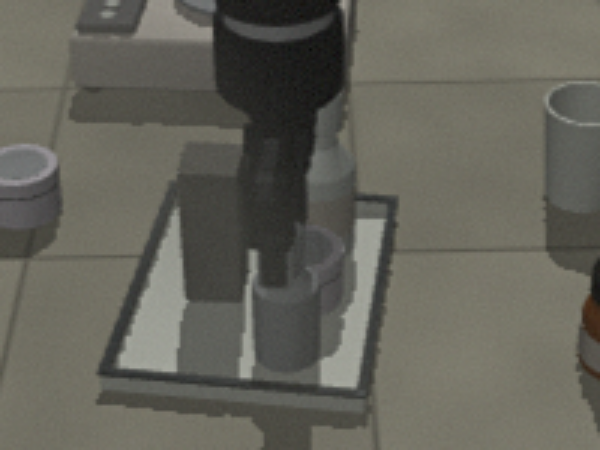

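The picture shows the fingers around the knob above the weight at crop (285,300). Small correction, then close.

Call:
step_arm([
  {"jaw":0.7,"dx":0,"dy":-0.13,"dz":0.13,"twist":0},
  {"jaw":0.2,"dx":0,"dy":0,"dz":0,"twist":0},
  {"jaw":0.0,"dx":0,"dy":0,"dz":0,"twist":0},
  {"jaw":0.0,"dx":0,"dy":0,"dz":0,"twist":0},
  {"jaw":0.0,"dx":0,"dy":0,"dz":0,"twist":0},
])

```text
time: 4.45
eef_pos: [0.5559, -0.0822, 0.0719]
orientation: [[-0.991, 0.137, 0.001], [0.137, 0.991, 0.0], [-0.001, 0.0, -1.0]]
ft_force: [0.0, 0.6, 3.2]
finger_gap: 0.259
grasp_force: 58.6
```

Call:
step_arm([
  {"jaw":0.0,"dx":0,"dy":0,"dz":0,"twist":0},
  {"jaw":0.0,"dx":0,"dy":0,"dz":0,"twist":0},
  {"jaw":0.0,"dx":0,"dy":0,"dz":0,"twist":0},
])

```text
time: 4.75
eef_pos: [0.556, -0.0822, 0.0719]
orientation: [[-0.991, 0.137, 0.001], [0.137, 0.991, -0.0], [-0.001, 0.0, -1.0]]
ft_force: [-0.3, 1.1, 4.8]
finger_gap: 0.26
grasp_force: 58.8
```

```bash
python3 g.py
```

```text
t 4.75 p [556.  -82.2  71.9] gap 0.26 gf 58.778252826261834 yaw_y 82.12 q6 -7.369685145156447 [-0.3  1.1  4.8]
```

Call:
step_arm([
  {"jaw":0,"dx":0,"dy":0,"dz":-0.4,"twist":0},
  {"jaw":0,"dx":0,"dy":0,"dz":-0.5,"twist":0},
  {"jaw":0,"dx":0,"dy":0,"dz":-0.6,"twist":0},
  {"jaw":0,"dx":0,"dy":0,"dz":-0.5,"twist":0},
  {"jaw":0,"dx":0,"dy":0,"dz":0,"twist":0},
])

```text
time: 5.25
eef_pos: [0.5573, -0.0829, 0.1342]
orientation: [[-0.99, 0.137, 0.005], [0.137, 0.991, -0.002], [-0.005, -0.001, -1.0]]
ft_force: [0.7, 0.3, -4.6]
finger_gap: 0.26
grasp_force: 59.3
```

```bash
python3 g.py 440,-341,131 440,-341,74
```

```text
t 5.25 p [557.3 -82.9 134.2] gap 0.26 gf 59.27675421786262 yaw_y 82.1 q6 -7.3693134592997565 [ 0.7  0.3 -4.6]
440,-341,131 units [ 2.69 -9.06  0.1 ] max 9.1
440,-341,74 units [0.01 0.   1.9 ] max 1.9
```

Call:
step_arm([
  {"jaw":0,"dx":0.1,"dy":-0.3,"dz":0,"twist":0},
  {"jaw":0,"dx":0.2,"dy":-0.6,"dz":0,"twist":0},
  {"jaw":0,"dx":0.2,"dy":-0.7,"dz":0,"twist":0},
  {"jaw":0,"dx":0.2,"dy":-0.7,"dz":0,"twist":0},
  {"jaw":0,"dx":0.2,"dy":-0.7,"dz":0,"twist":0},
])

```text
time: 5.75
eef_pos: [0.5145, -0.1685, 0.1293]
orientation: [[-0.991, 0.137, -0.003], [0.137, 0.991, 0.001], [0.003, 0.0, -1.0]]
ft_force: [0.3, -0.3, -6.0]
finger_gap: 0.262
grasp_force: 59.3
```

Call:
step_arm([
  {"jaw":0,"dx":0.2,"dy":-0.7,"dz":0,"twist":0},
  {"jaw":0,"dx":0.2,"dy":-0.7,"dz":0,"twist":0},
  {"jaw":0,"dx":0.2,"dy":-0.7,"dz":0,"twist":0},
  {"jaw":0,"dx":0.2,"dy":-0.7,"dz":0,"twist":0},
  {"jaw":0,"dx":0.2,"dy":-0.7,"dz":0,"twist":0},
])

```text
time: 6.25
eef_pos: [0.4703, -0.2683, 0.1294]
orientation: [[-0.99, 0.138, -0.003], [0.138, 0.99, 0.001], [0.003, 0.001, -1.0]]
ft_force: [0.3, -0.8, -6.2]
finger_gap: 0.26
grasp_force: 59.3
```

Call:
step_arm([
  {"jaw":0,"dx":0.2,"dy":-0.7,"dz":0,"twist":0},
  {"jaw":0,"dx":0.2,"dy":-0.7,"dz":0,"twist":0},
  {"jaw":0,"dx":0.2,"dy":-0.7,"dz":0,"twist":0},
  {"jaw":0,"dx":0.1,"dy":-0.4,"dz":0,"twist":0},
  {"jaw":0,"dx":0,"dy":0,"dz":0,"twist":0},
])

```text
time: 6.75
eef_pos: [0.4396, -0.3402, 0.1299]
orientation: [[-0.99, 0.14, -0.002], [0.14, 0.99, 0.001], [0.002, 0.001, -1.0]]
ft_force: [-0.5, 0.4, -5.4]
finger_gap: 0.258
grasp_force: 59.4
```

```bash
python3 g.py 440,-341,74
```

```text
t 6.75 p [ 439.6 -340.2  129.9] gap 0.258 gf 59.42103892072042 yaw_y 81.95 q6 -36.568877740689295 [-0.5  0.4 -5.4]
440,-341,74 units [-0.02 -0.03  1.86] max 1.9
```

Call:
step_arm([
  {"jaw":0,"dx":0,"dy":0,"dz":0.6,"twist":0},
  {"jaw":0,"dx":0,"dy":0,"dz":0.6,"twist":0},
  {"jaw":0,"dx":0,"dy":0,"dz":0.4,"twist":0},
  {"jaw":0,"dx":0,"dy":0,"dz":0.3,"twist":0},
  {"jaw":0,"dx":0,"dy":0,"dz":0,"twist":0},
])

```text
time: 7.25
eef_pos: [0.441, -0.3381, 0.0734]
orientation: [[-0.991, 0.137, -0.001], [0.137, 0.991, 0.001], [0.001, 0.001, -1.0]]
ft_force: [-0.4, 0.4, -5.5]
finger_gap: 0.256
grasp_force: 59.8
```

Call:
step_arm([
  {"jaw":0,"dx":0,"dy":0,"dz":0,"twist":0},
])

```text
time: 7.35
eef_pos: [0.4415, -0.3389, 0.0745]
orientation: [[-0.991, 0.137, 0.0], [0.137, 0.991, -0.0], [-0.001, -0.0, -1.0]]
ft_force: [-0.5, 0.0, -6.0]
finger_gap: 0.263
grasp_force: 59.8
```

```bash
python3 g.py 440,-341,72
```

```text
t 7.35 p [ 441.5 -338.9   74.5] gap 0.263 gf 59.81411610235227 yaw_y 82.13 q6 -36.549191667295794 [-0.5  0.  -6. ]
440,-341,72 units [ 0.04 -0.07  0.08] max 0.1
```

Call:
step_arm([
  {"jaw":0,"dx":0,"dy":-0.05,"dz":0.07,"twist":0},
  {"jaw":0,"dx":0,"dy":0,"dz":0,"twist":0},
  {"jaw":0.8,"dx":0,"dy":0,"dz":0,"twist":0},
  {"jaw":0.8,"dx":0,"dy":0,"dz":0,"twist":0},
  {"jaw":0.8,"dx":0,"dy":0,"dz":0,"twist":0},
])

```text
time: 7.85
eef_pos: [0.4418, -0.3414, 0.0737]
orientation: [[-0.991, 0.137, 0.002], [0.137, 0.991, -0.002], [-0.003, -0.002, -1.0]]
ft_force: [-0.3, -0.7, 0.2]
finger_gap: 0.76
grasp_force: 0.0
```

Call:
step_arm([
  {"jaw":0.8,"dx":0,"dy":0,"dz":-0.3,"twist":0},
  {"jaw":0.8,"dx":0,"dy":0,"dz":-0.7,"twist":0},
  {"jaw":0.8,"dx":0,"dy":0,"dz":-0.8,"twist":0},
  {"jaw":0.8,"dx":0,"dy":0,"dz":-0.8,"twist":0},
  {"jaw":0.8,"dx":0,"dy":0,"dz":0,"twist":0},
])

```text
time: 8.35
eef_pos: [0.4432, -0.3427, 0.1558]
orientation: [[-0.99, 0.137, 0.007], [0.137, 0.99, -0.007], [-0.008, -0.006, -1.0]]
ft_force: [0.7, -0.1, -0.7]
finger_gap: 0.802
grasp_force: 0.0
```

```bash
python3 - <<'E'
from h import *
im,d=env.get_image('side'); cv2.imwrite('pics/s2.png',im[:,:,::-1])
E
python3 g.py 508,-8.5,150 508,-8.5,64
```

```text
t 8.4 p [ 442.4 -341.9  153.5] gap 0.8 gf 0.0 yaw_y 82.1 q6 -36.67651638682398 [ 0.2 -0.7  0.8]
508,-8.5,150 units [-0.64 11.31  0.07] max 11.3
508,-8.5,64 units [0.01 0.01 2.87] max 2.9
```

View pics/s2.png

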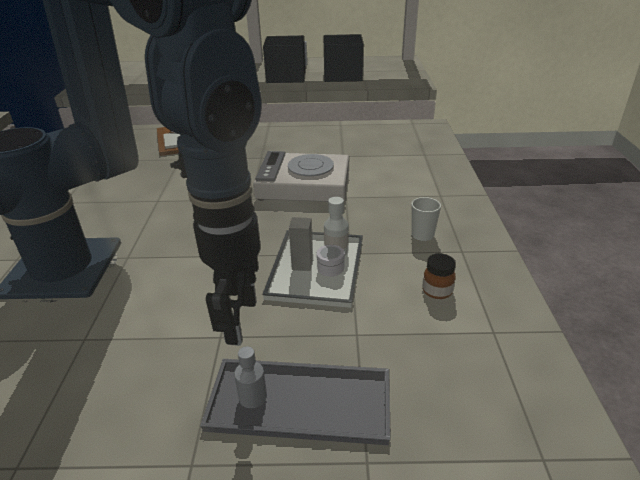

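The side picture shows the weight upright in the side tray at (250,385), and the tin still in place at (330,262). Prism next.

Call:
step_arm([
  {"jaw":0.8,"dx":-0.05,"dy":0.93,"dz":0,"twist":0},
  {"jaw":0.8,"dx":-0.05,"dy":0.93,"dz":0,"twist":0},
  {"jaw":0.8,"dx":-0.05,"dy":0.93,"dz":0,"twist":0},
  {"jaw":0.8,"dx":-0.05,"dy":0.93,"dz":0,"twist":0},
  {"jaw":0.8,"dx":-0.05,"dy":0.93,"dz":0,"twist":0},
])

```text
time: 8.9
eef_pos: [0.467, -0.2019, 0.1488]
orientation: [[-0.99, 0.138, -0.002], [0.138, 0.99, 0.001], [0.002, 0.001, -1.0]]
ft_force: [0.4, -0.5, 0.3]
finger_gap: 0.798
grasp_force: 0.0
```

Call:
step_arm([
  {"jaw":0.8,"dx":-0.05,"dy":0.93,"dz":0,"twist":0},
  {"jaw":0.8,"dx":-0.05,"dy":0.93,"dz":0,"twist":0},
  {"jaw":0.8,"dx":-0.05,"dy":0.93,"dz":0,"twist":0},
  {"jaw":0.8,"dx":-0.05,"dy":0.93,"dz":0,"twist":0},
  {"jaw":0.8,"dx":-0.05,"dy":0.93,"dz":0,"twist":0},
])

```text
time: 9.4
eef_pos: [0.4935, -0.0648, 0.1488]
orientation: [[-0.991, 0.137, -0.002], [0.137, 0.991, 0.001], [0.002, 0.0, -1.0]]
ft_force: [0.4, 0.2, 0.1]
finger_gap: 0.801
grasp_force: 0.0
```

Call:
step_arm([
  {"jaw":0.8,"dx":-0.05,"dy":0.93,"dz":0,"twist":0},
  {"jaw":0.8,"dx":-0.05,"dy":0.93,"dz":0,"twist":0},
  {"jaw":0.8,"dx":0,"dy":0,"dz":0,"twist":0},
  {"jaw":0.8,"dx":0,"dy":0,"dz":0,"twist":0},
  {"jaw":0.8,"dx":0,"dy":0,"dz":0,"twist":0},
])

```text
time: 9.9
eef_pos: [0.5043, -0.0119, 0.1494]
orientation: [[-0.99, 0.138, -0.001], [0.138, 0.99, -0.0], [0.001, -0.0, -1.0]]
ft_force: [0.8, -0.5, 0.4]
finger_gap: 0.8
grasp_force: 0.0
```

```bash
python3 g.py 508,-8.5,150 508,-8.5,64
```

```text
t 9.9 p [504.3 -11.9 149.4] gap 0.8 gf 0.0 yaw_y 82.07 q6 -1.023479562437408 [ 0.8 -0.5  0.4]
508,-8.5,150 units [-0.11  0.13 -0.02] max 0.1
508,-8.5,64 units [-0.    0.    2.87] max 2.9
```

Call:
step_arm([
  {"jaw":0.8,"dx":-0.11,"dy":0.13,"dz":0.2,"twist":0},
  {"jaw":0.8,"dx":0,"dy":0,"dz":0.7,"twist":0},
  {"jaw":0.8,"dx":0,"dy":0,"dz":0.7,"twist":0},
  {"jaw":0.8,"dx":0,"dy":0,"dz":0.7,"twist":0},
  {"jaw":0.8,"dx":0,"dy":0,"dz":0.5,"twist":0},
])

```text
time: 10.4
eef_pos: [0.5076, -0.0085, 0.0638]
orientation: [[-0.99, 0.139, -0.002], [0.139, 0.99, 0.0], [0.002, -0.0, -1.0]]
ft_force: [0.8, -0.2, -0.3]
finger_gap: 0.795
grasp_force: 0.0
```

Call:
step_arm([
  {"jaw":0.8,"dx":0,"dy":0,"dz":0,"twist":0},
  {"jaw":0.6,"dx":0,"dy":0,"dz":0,"twist":0},
  {"jaw":0.4,"dx":0,"dy":0,"dz":0,"twist":0},
  {"jaw":0.0,"dx":0,"dy":0,"dz":0,"twist":0},
  {"jaw":0.0,"dx":0,"dy":0,"dz":0,"twist":0},
])

```text
time: 10.9
eef_pos: [0.5096, -0.0083, 0.0673]
orientation: [[-0.99, 0.138, 0.003], [0.138, 0.99, -0.001], [-0.003, -0.001, -1.0]]
ft_force: [0.1, -0.4, 1.5]
finger_gap: 0.465
grasp_force: 60.7
```

Call:
step_arm([
  {"jaw":0.0,"dx":0,"dy":0,"dz":0,"twist":0},
  {"jaw":0.0,"dx":0,"dy":0,"dz":0,"twist":0},
])

```text
time: 11.1
eef_pos: [0.5096, -0.0083, 0.0673]
orientation: [[-0.99, 0.138, 0.003], [0.138, 0.99, -0.001], [-0.003, -0.001, -1.0]]
ft_force: [-0.2, -1.3, 4.3]
finger_gap: 0.463
grasp_force: 60.8
```

```bash
python3 g.py
```

```text
t 11.1 p [509.6  -8.3  67.3] gap 0.463 gf 60.82616329193115 yaw_y 82.1 q6 -0.5496355368404126 [-0.2 -1.3  4.3]
```

Call:
step_arm([
  {"jaw":0,"dx":0,"dy":0,"dz":-0.4,"twist":0},
  {"jaw":0,"dx":0,"dy":0,"dz":-0.5,"twist":0},
  {"jaw":0,"dx":0,"dy":0,"dz":-0.6,"twist":0},
  {"jaw":0,"dx":0,"dy":0,"dz":-0.5,"twist":0},
  {"jaw":0,"dx":0,"dy":0,"dz":0,"twist":0},
])

```text
time: 11.6
eef_pos: [0.5099, -0.0079, 0.1284]
orientation: [[-0.991, 0.137, 0.004], [0.137, 0.991, -0.0], [-0.004, 0.0, -1.0]]
ft_force: [0.8, 0.4, -3.5]
finger_gap: 0.46
grasp_force: 60.7
```

```bash
python3 g.py 514,-348.7,127 514,-348.7,69
```

```text
t 11.6 p [509.9  -7.9 128.4] gap 0.46 gf 60.70124387741089 yaw_y 82.12 q6 -0.5518754218864915 [ 0.8  0.4 -3.5]
514,-348.7,127 units [ -1.69 -11.23   0.05] max 11.2
514,-348.7,69 units [ 0.01 -0.    1.93] max 1.9
```

Call:
step_arm([
  {"jaw":0,"dx":-0.06,"dy":-0.4,"dz":0,"twist":0},
  {"jaw":0,"dx":-0.12,"dy":-0.8,"dz":0,"twist":0},
  {"jaw":0,"dx":-0.12,"dy":-0.8,"dz":0,"twist":0},
  {"jaw":0,"dx":-0.12,"dy":-0.8,"dz":0,"twist":0},
  {"jaw":0,"dx":-0.12,"dy":-0.8,"dz":0,"twist":0},
])

```text
time: 12.1
eef_pos: [0.5085, -0.1185, 0.1242]
orientation: [[-0.99, 0.138, -0.003], [0.138, 0.99, 0.001], [0.003, 0.0, -1.0]]
ft_force: [0.8, -0.4, -3.6]
finger_gap: 0.465
grasp_force: 60.8
```

Call:
step_arm([
  {"jaw":0,"dx":-0.12,"dy":-0.8,"dz":0,"twist":0},
  {"jaw":0,"dx":-0.12,"dy":-0.8,"dz":0,"twist":0},
  {"jaw":0,"dx":-0.12,"dy":-0.8,"dz":0,"twist":0},
  {"jaw":0,"dx":-0.12,"dy":-0.8,"dz":0,"twist":0},
  {"jaw":0,"dx":-0.12,"dy":-0.8,"dz":0,"twist":0},
])

```text
time: 12.6
eef_pos: [0.5096, -0.2397, 0.124]
orientation: [[-0.99, 0.138, -0.003], [0.138, 0.99, 0.001], [0.003, 0.001, -1.0]]
ft_force: [-0.3, 0.5, -4.0]
finger_gap: 0.465
grasp_force: 60.8
```

Call:
step_arm([
  {"jaw":0,"dx":-0.12,"dy":-0.8,"dz":0,"twist":0},
  {"jaw":0,"dx":-0.12,"dy":-0.8,"dz":0,"twist":0},
  {"jaw":0,"dx":-0.12,"dy":-0.8,"dz":0,"twist":0},
  {"jaw":0,"dx":-0.12,"dy":-0.8,"dz":0,"twist":0},
  {"jaw":0,"dx":-0.06,"dy":-0.4,"dz":0,"twist":0},
])

```text
time: 13.1
eef_pos: [0.5107, -0.3498, 0.1239]
orientation: [[-0.99, 0.14, -0.003], [0.14, 0.99, 0.001], [0.003, 0.001, -1.0]]
ft_force: [-0.3, 0.4, -3.6]
finger_gap: 0.464
grasp_force: 60.9
```

Call:
step_arm([
  {"jaw":0,"dx":0,"dy":0,"dz":0.2,"twist":0},
  {"jaw":0,"dx":0,"dy":0,"dz":0.6,"twist":0},
  {"jaw":0,"dx":0,"dy":0,"dz":0.6,"twist":0},
  {"jaw":0,"dx":0,"dy":0,"dz":0.4,"twist":0},
  {"jaw":0,"dx":0,"dy":0,"dz":0,"twist":0},
])

```text
time: 13.6
eef_pos: [0.5108, -0.3454, 0.0691]
orientation: [[-0.991, 0.136, -0.004], [0.136, 0.991, 0.004], [0.005, 0.003, -1.0]]
ft_force: [1.0, 0.8, -3.9]
finger_gap: 0.464
grasp_force: 61.0
```

Call:
step_arm([
  {"jaw":0,"dx":0,"dy":0,"dz":0,"twist":0},
  {"jaw":0,"dx":0,"dy":0,"dz":0,"twist":0},
])

```text
time: 13.8
eef_pos: [0.5129, -0.3477, 0.0731]
orientation: [[-0.991, 0.137, 0.001], [0.137, 0.991, -0.001], [-0.001, -0.001, -1.0]]
ft_force: [-0.9, 0.6, -3.1]
finger_gap: 0.464
grasp_force: 61.0
```

```bash
python3 g.py 514,-348.7,67.3
```

```text
t 13.8 p [ 512.9 -347.7   73.1] gap 0.464 gf 60.98554015159607 yaw_y 82.13 q6 -32.46477892919709 [-0.9  0.6 -3.1]
514,-348.7,67.3 units [-0.04 -0.03  0.19] max 0.2
```

Call:
step_arm([
  {"jaw":0,"dx":0,"dy":0,"dz":0.1,"twist":0},
  {"jaw":0,"dx":0,"dy":0,"dz":0.08,"twist":0},
  {"jaw":0,"dx":0,"dy":0,"dz":0,"twist":0},
  {"jaw":0,"dx":0,"dy":0,"dz":0,"twist":0},
])

```text
time: 14.2
eef_pos: [0.5128, -0.3481, 0.0674]
orientation: [[-0.99, 0.138, 0.001], [0.138, 0.99, -0.001], [-0.001, -0.001, -1.0]]
ft_force: [0.3, -0.8, -0.6]
finger_gap: 0.461
grasp_force: 61.3
```

Call:
step_arm([
  {"jaw":0.8,"dx":0,"dy":0,"dz":0,"twist":0},
  {"jaw":0.8,"dx":0,"dy":0,"dz":0,"twist":0},
  {"jaw":0.8,"dx":0,"dy":0,"dz":0,"twist":0},
  {"jaw":0.8,"dx":0,"dy":0,"dz":-0.3,"twist":0},
  {"jaw":0.8,"dx":0,"dy":0,"dz":-0.7,"twist":0},
])

```text
time: 14.7
eef_pos: [0.5109, -0.3465, 0.095]
orientation: [[-0.991, 0.137, -0.004], [0.137, 0.991, 0.003], [0.004, 0.003, -1.0]]
ft_force: [-0.8, -0.2, 0.2]
finger_gap: 0.801
grasp_force: 0.0
```

Call:
step_arm([
  {"jaw":0.8,"dx":0,"dy":0,"dz":-0.9,"twist":0},
  {"jaw":0.8,"dx":0,"dy":0,"dz":-0.9,"twist":0},
  {"jaw":0.7,"dx":0,"dy":0,"dz":-0.5,"twist":0},
  {"jaw":0.7,"dx":0,"dy":0,"dz":0,"twist":0},
])

```text
time: 15.1
eef_pos: [0.5139, -0.349, 0.1696]
orientation: [[-0.991, 0.137, 0.005], [0.137, 0.991, -0.004], [-0.006, -0.004, -1.0]]
ft_force: [-0.2, 0.5, 0.2]
finger_gap: 0.698
grasp_force: 0.0
```

```bash
python3 g.py 579.5,36.8,165 579.5,36.8,95
```

```text
t 15.1 p [ 513.9 -349.   169.6] gap 0.698 gf 0.0 yaw_y 82.11 q6 -32.468828934119024 [-0.2  0.5  0.2]
579.5,36.8,165 units [-0.4  13.04  0.11] max 13.0
579.5,36.8,95 units [0.01 0.01 2.33] max 2.3
```

Call:
step_arm([
  {"jaw":0.7,"dx":-0.03,"dy":0.93,"dz":0,"twist":0},
  {"jaw":0.7,"dx":-0.03,"dy":0.93,"dz":0,"twist":0},
  {"jaw":0.7,"dx":-0.03,"dy":0.93,"dz":0,"twist":0},
  {"jaw":0.7,"dx":-0.03,"dy":0.93,"dz":0,"twist":0},
  {"jaw":0.7,"dx":-0.03,"dy":0.93,"dz":0,"twist":0},
])

```text
time: 15.6
eef_pos: [0.5352, -0.2086, 0.1636]
orientation: [[-0.99, 0.138, -0.003], [0.138, 0.99, 0.001], [0.003, 0.001, -1.0]]
ft_force: [0.5, 0.3, -0.3]
finger_gap: 0.694
grasp_force: 0.0
```

Call:
step_arm([
  {"jaw":0.7,"dx":-0.03,"dy":0.93,"dz":0,"twist":0},
  {"jaw":0.7,"dx":-0.03,"dy":0.93,"dz":0,"twist":0},
  {"jaw":0.7,"dx":-0.03,"dy":0.93,"dz":0,"twist":0},
  {"jaw":0.7,"dx":-0.03,"dy":0.93,"dz":0,"twist":0},
  {"jaw":0.7,"dx":-0.03,"dy":0.93,"dz":0,"twist":0},
])

```text
time: 16.1
eef_pos: [0.5587, -0.0711, 0.1637]
orientation: [[-0.991, 0.137, -0.003], [0.137, 0.991, 0.001], [0.003, 0.0, -1.0]]
ft_force: [0.7, 0.3, -0.8]
finger_gap: 0.697
grasp_force: 0.0
```

Call:
step_arm([
  {"jaw":0.7,"dx":-0.03,"dy":0.93,"dz":0,"twist":0},
  {"jaw":0.7,"dx":-0.03,"dy":0.93,"dz":0,"twist":0},
  {"jaw":0.7,"dx":-0.03,"dy":0.93,"dz":0,"twist":0},
  {"jaw":0.7,"dx":-0.03,"dy":0.93,"dz":0,"twist":0},
  {"jaw":0.7,"dx":0,"dy":0,"dz":0,"twist":0},
])

```text
time: 16.6
eef_pos: [0.5777, 0.0408, 0.1636]
orientation: [[-0.991, 0.133, -0.003], [0.133, 0.991, 0.002], [0.003, 0.001, -1.0]]
ft_force: [-0.2, -0.6, -0.7]
finger_gap: 0.698
grasp_force: 0.0
```

Call:
step_arm([
  {"jaw":0.7,"dx":0,"dy":0,"dz":0,"twist":0},
  {"jaw":0.7,"dx":0,"dy":0,"dz":0,"twist":0},
])

```text
time: 16.8
eef_pos: [0.5779, 0.0369, 0.1646]
orientation: [[-0.99, 0.138, -0.002], [0.138, 0.99, -0.0], [0.002, -0.001, -1.0]]
ft_force: [-0.9, -0.4, -1.0]
finger_gap: 0.701
grasp_force: 0.0
```

```bash
python3 g.py 579.5,36.8,165 579.5,36.8,96
```

```text
t 16.8 p [577.9  36.9 164.6] gap 0.701 gf 0.0 yaw_y 82.07 q6 4.9615716871640885 [-0.9 -0.4 -1. ]
579.5,36.8,165 units [-0.05  0.01 -0.01] max 0.1
579.5,36.8,96 units [-0.   0.   2.3] max 2.3
```

Call:
step_arm([
  {"jaw":0.7,"dx":-0.05,"dy":0,"dz":0.5,"twist":0},
  {"jaw":0.7,"dx":0,"dy":0,"dz":0.7,"twist":0},
  {"jaw":0.7,"dx":0,"dy":0,"dz":0.7,"twist":0},
  {"jaw":0.7,"dx":0,"dy":0,"dz":0.4,"twist":0},
  {"jaw":0.7,"dx":0,"dy":0,"dz":0,"twist":0},
])

```text
time: 17.3
eef_pos: [0.5776, 0.0367, 0.0932]
orientation: [[-0.99, 0.139, -0.006], [0.139, 0.99, 0.0], [0.006, -0.001, -1.0]]
ft_force: [-0.0, 0.2, 0.7]
finger_gap: 0.699
grasp_force: 0.0
```

Call:
step_arm([
  {"jaw":0.6,"dx":0,"dy":0,"dz":0,"twist":0},
  {"jaw":0.4,"dx":0,"dy":0,"dz":0,"twist":0},
  {"jaw":0.0,"dx":0,"dy":0,"dz":0,"twist":0},
  {"jaw":0.0,"dx":0,"dy":0,"dz":0,"twist":0},
  {"jaw":0.0,"dx":0,"dy":0,"dz":0,"twist":0},
])

```text
time: 17.8
eef_pos: [0.5812, 0.0373, 0.0983]
orientation: [[-0.991, 0.137, 0.003], [0.137, 0.991, -0.0], [-0.003, 0.0, -1.0]]
ft_force: [-0.0, -0.6, 5.3]
finger_gap: 0.359
grasp_force: 59.8
```

Call:
step_arm([
  {"jaw":0.0,"dx":0,"dy":0,"dz":0,"twist":0},
  {"jaw":0.0,"dx":0,"dy":0,"dz":0,"twist":0},
])

```text
time: 18.0
eef_pos: [0.5812, 0.0373, 0.0983]
orientation: [[-0.991, 0.137, 0.003], [0.137, 0.991, -0.0], [-0.003, 0.0, -1.0]]
ft_force: [0.8, -0.1, 5.8]
finger_gap: 0.36
grasp_force: 59.8
```

```bash
python3 g.py
```

```text
t 18.0 p [581.2  37.3  98.3] gap 0.36 gf 59.78875815868378 yaw_y 82.11 q6 4.969375976415847 [ 0.8 -0.1  5.8]
```

Call:
step_arm([
  {"jaw":0,"dx":0,"dy":0,"dz":-0.4,"twist":0},
  {"jaw":0,"dx":0,"dy":0,"dz":-0.6,"twist":0},
  {"jaw":0,"dx":0,"dy":0,"dz":-0.7,"twist":0},
  {"jaw":0,"dx":0,"dy":0,"dz":-0.5,"twist":0},
  {"jaw":0,"dx":0,"dy":0,"dz":0,"twist":0},
])

```text
time: 18.5
eef_pos: [0.5813, 0.0373, 0.1653]
orientation: [[-0.991, 0.137, 0.004], [0.137, 0.991, -0.0], [-0.004, 0.0, -1.0]]
ft_force: [-0.7, 0.1, -2.3]
finger_gap: 0.356
grasp_force: 59.5
```

```bash
python3 g.py 580,-355,163 580,-355,100
```

```text
t 18.5 p [581.3  37.3 165.3] gap 0.356 gf 59.48896586894989 yaw_y 82.11 q6 4.9669763713504365 [-0.7  0.1 -2.3]
580,-355,163 units [ -1.75 -12.96   0.08] max 13.0
580,-355,100 units [ 0.01 -0.    2.1 ] max 2.1
```

Call:
step_arm([
  {"jaw":0,"dx":-0.07,"dy":-0.5,"dz":0,"twist":0},
  {"jaw":0,"dx":-0.11,"dy":-0.85,"dz":0,"twist":0},
  {"jaw":0,"dx":-0.11,"dy":-0.85,"dz":0,"twist":0},
  {"jaw":0,"dx":-0.11,"dy":-0.85,"dz":0,"twist":0},
  {"jaw":0,"dx":-0.12,"dy":-0.85,"dz":0,"twist":0},
])

```text
time: 19.0
eef_pos: [0.5779, -0.0824, 0.1605]
orientation: [[-0.99, 0.138, -0.004], [0.138, 0.99, 0.0], [0.004, -0.0, -1.0]]
ft_force: [-0.3, 0.1, -2.3]
finger_gap: 0.358
grasp_force: 59.6
```

Call:
step_arm([
  {"jaw":0,"dx":-0.12,"dy":-0.85,"dz":0,"twist":0},
  {"jaw":0,"dx":-0.11,"dy":-0.85,"dz":0,"twist":0},
  {"jaw":0,"dx":-0.11,"dy":-0.85,"dz":0,"twist":0},
  {"jaw":0,"dx":-0.11,"dy":-0.85,"dz":0,"twist":0},
  {"jaw":0,"dx":-0.12,"dy":-0.85,"dz":0,"twist":0},
])

```text
time: 19.5
eef_pos: [0.5771, -0.211, 0.1604]
orientation: [[-0.99, 0.138, -0.004], [0.138, 0.99, 0.001], [0.004, 0.001, -1.0]]
ft_force: [0.9, -0.5, -1.4]
finger_gap: 0.361
grasp_force: 59.6
```

Call:
step_arm([
  {"jaw":0,"dx":-0.12,"dy":-0.85,"dz":0,"twist":0},
  {"jaw":0,"dx":-0.11,"dy":-0.85,"dz":0,"twist":0},
  {"jaw":0,"dx":-0.11,"dy":-0.85,"dz":0,"twist":0},
  {"jaw":0,"dx":-0.11,"dy":-0.85,"dz":0,"twist":0},
  {"jaw":0,"dx":-0.12,"dy":-0.85,"dz":0,"twist":0},
])

```text
time: 20.0
eef_pos: [0.5765, -0.3395, 0.1602]
orientation: [[-0.99, 0.138, -0.003], [0.138, 0.99, 0.002], [0.004, 0.001, -1.0]]
ft_force: [0.5, 0.0, -2.4]
finger_gap: 0.36
grasp_force: 59.6
```

Call:
step_arm([
  {"jaw":0,"dx":-0.07,"dy":-0.5,"dz":0,"twist":0},
  {"jaw":0,"dx":0,"dy":0,"dz":0,"twist":0},
  {"jaw":0,"dx":0,"dy":0,"dz":0,"twist":0},
])

```text
time: 20.3
eef_pos: [0.577, -0.353, 0.1608]
orientation: [[-0.99, 0.138, -0.003], [0.138, 0.99, 0.002], [0.003, 0.002, -1.0]]
ft_force: [0.8, 1.5, -1.0]
finger_gap: 0.359
grasp_force: 59.7
```

```bash
python3 g.py 580,-355,163 580,-355,100
```

```text
t 20.3 p [ 577.  -353.   160.8] gap 0.359 gf 59.680193066596985 yaw_y 82.05 q6 -29.19068767542142 [ 0.8  1.5 -1. ]
580,-355,163 units [-0.11 -0.05 -0.07] max 0.1
580,-355,100 units [-0.01 -0.    2.1 ] max 2.1
```

Call:
step_arm([
  {"jaw":0,"dx":-0.1,"dy":-0.05,"dz":0.5,"twist":0},
  {"jaw":0,"dx":0,"dy":0,"dz":0.6,"twist":0},
  {"jaw":0,"dx":0,"dy":0,"dz":0.6,"twist":0},
  {"jaw":0,"dx":0,"dy":0,"dz":0.25,"twist":0},
  {"jaw":0,"dx":0,"dy":0,"dz":0,"twist":0},
])

```text
time: 20.8
eef_pos: [0.5798, -0.3531, 0.1012]
orientation: [[-0.991, 0.136, -0.004], [0.136, 0.991, 0.003], [0.004, 0.003, -1.0]]
ft_force: [-0.3, -0.2, -1.7]
finger_gap: 0.359
grasp_force: 59.7
```

Call:
step_arm([
  {"jaw":0,"dx":0,"dy":0,"dz":0,"twist":0},
  {"jaw":0,"dx":0,"dy":0,"dz":0,"twist":0},
])

```text
time: 21.0
eef_pos: [0.5817, -0.3553, 0.1056]
orientation: [[-0.991, 0.137, 0.002], [0.137, 0.991, -0.001], [-0.002, -0.001, -1.0]]
ft_force: [0.1, -0.2, -2.0]
finger_gap: 0.36
grasp_force: 59.7
```

```bash
python3 g.py 580,-355,98.5
```

```text
t 21.0 p [ 581.7 -355.3  105.6] gap 0.36 gf 59.72301721572876 yaw_y 82.13 q6 -29.174530525813367 [ 0.1 -0.2 -2. ]
580,-355,98.5 units [0.06 0.   0.24] max 0.2
```

Call:
step_arm([
  {"jaw":0,"dx":0,"dy":0,"dz":0.14,"twist":0},
  {"jaw":0,"dx":0,"dy":0,"dz":0.09,"twist":0},
  {"jaw":0,"dx":0,"dy":0,"dz":0,"twist":0},
  {"jaw":0,"dx":0,"dy":0,"dz":0,"twist":0},
])

```text
time: 21.4
eef_pos: [0.5814, -0.3555, 0.0984]
orientation: [[-0.991, 0.137, 0.001], [0.137, 0.991, -0.001], [-0.002, -0.001, -1.0]]
ft_force: [-0.9, -0.2, 2.0]
finger_gap: 0.357
grasp_force: 60.0
```

Call:
step_arm([
  {"jaw":0.8,"dx":0,"dy":0,"dz":0,"twist":0},
  {"jaw":0.8,"dx":0,"dy":0,"dz":0,"twist":0},
  {"jaw":0.8,"dx":0,"dy":0,"dz":0,"twist":0},
  {"jaw":0.8,"dx":0,"dy":0,"dz":-0.3,"twist":0},
  {"jaw":0.8,"dx":0,"dy":0,"dz":-0.7,"twist":0},
])

```text
time: 21.9
eef_pos: [0.5795, -0.3539, 0.125]
orientation: [[-0.991, 0.137, -0.004], [0.137, 0.991, 0.003], [0.005, 0.003, -1.0]]
ft_force: [-0.6, -0.1, 0.5]
finger_gap: 0.799
grasp_force: 0.0
```

Call:
step_arm([
  {"jaw":1,"dx":0,"dy":0,"dz":-0.9,"twist":0},
  {"jaw":1,"dx":0,"dy":0,"dz":-0.3,"twist":0},
  {"jaw":1,"dx":0,"dy":0,"dz":0,"twist":0},
  {"jaw":1,"dx":0,"dy":0,"dz":0,"twist":0},
])

```text
time: 22.3
eef_pos: [0.5809, -0.355, 0.1627]
orientation: [[-0.991, 0.137, -0.0], [0.137, 0.991, 0.0], [0.0, 0.0, -1.0]]
ft_force: [-0.6, -0.5, 0.3]
finger_gap: 0.996
grasp_force: 0.0
```

```bash
python3 - <<'E'
from h import *
im,d=env.get_image('side'); cv2.imwrite('pics/s3.png',im[:,:,::-1])
im,d=env.get_image('top'); cv2.imwrite('pics/t3.png',im[:,:,::-1]); X=cloud('top',d)
for n,a in {'tin':(.035,.05,(.4,.68,-.15,.12)),'knob':(.092,.114,(.4,.65,-.42,-.28))}.items():
    print(n); [print('  ',*b) for b in blobs(X,*a)]
E
python3 g.py 566.7,-22,130 566.7,-22,10
```

```text
tin
   740 [341. 256.] [566.5 -21.9  45.1] rect [566.5 -22.5] [55.8 55.1] 1.4 circ [566.9 -22.1] 28.5
knob
   66 [530. 250.] [ 575.1 -344.4  103.6] rect [ 574.1 -345.6] [27.3 10.8] 27.1 circ [ 575.6 -348.5] 13.8
   672 [533. 288.] [ 510.6 -345.4  108. ] rect [ 511.2 -348. ] [41.5 40.8] 84.2 circ [ 510.7 -347.4] 27.6
   197 [529. 330.] [ 441.3 -338.3  103. ] rect [ 441.5 -339.3] [23.  22.5] 39.9 circ [ 441.3 -339.7] 12.2
t 22.4 p [ 580.2 -354.5  161.3] gap 0.998 gf 0.0 yaw_y 82.11 q6 -29.173932363842198 [0.2 0.6 0.1]
566.7,-22,130 units [ 1.97 10.91  1.06] max 10.9
566.7,-22,10 units [-0.01 -0.01  4.  ] max 4.0
```

View pics/s3.png

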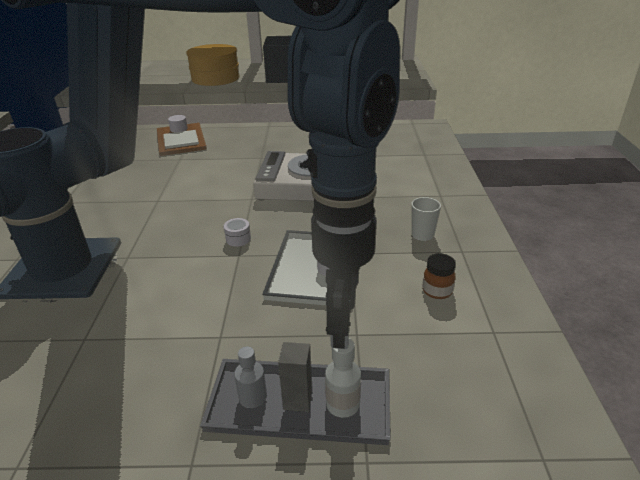

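All three stand upright in the side tray: weight (250,385), prism (295,380), bottle (343,390). The tin hasn't moved. Now the tin.

Call:
step_arm([
  {"jaw":1,"dx":0.16,"dy":0.91,"dz":0,"twist":0},
  {"jaw":1,"dx":0.16,"dy":0.91,"dz":0,"twist":0},
  {"jaw":1,"dx":0.16,"dy":0.91,"dz":0,"twist":0},
  {"jaw":1,"dx":0.16,"dy":0.91,"dz":0,"twist":0},
  {"jaw":1,"dx":0.16,"dy":0.91,"dz":0,"twist":0},
])

```text
time: 22.9
eef_pos: [0.5748, -0.215, 0.1613]
orientation: [[-0.99, 0.138, -0.003], [0.138, 0.99, 0.001], [0.003, 0.001, -1.0]]
ft_force: [0.1, 0.2, 0.1]
finger_gap: 1.001
grasp_force: 0.0
```

Call:
step_arm([
  {"jaw":1,"dx":0.16,"dy":0.91,"dz":0,"twist":0},
  {"jaw":1,"dx":0.16,"dy":0.91,"dz":0,"twist":0},
  {"jaw":1,"dx":0.16,"dy":0.91,"dz":0,"twist":0},
  {"jaw":1,"dx":0.16,"dy":0.91,"dz":0,"twist":0},
  {"jaw":1,"dx":0.16,"dy":0.91,"dz":0,"twist":0},
])

```text
time: 23.4
eef_pos: [0.5697, -0.0767, 0.1614]
orientation: [[-0.991, 0.137, -0.003], [0.137, 0.991, 0.001], [0.003, 0.0, -1.0]]
ft_force: [0.8, 0.2, -0.3]
finger_gap: 0.997
grasp_force: 0.0
```

Call:
step_arm([
  {"jaw":1,"dx":0.17,"dy":0.91,"dz":0.5,"twist":0},
  {"jaw":1,"dx":0.17,"dy":0.9,"dz":0.5,"twist":0},
  {"jaw":1,"dx":0,"dy":0,"dz":0,"twist":0},
  {"jaw":1,"dx":0,"dy":0,"dz":0,"twist":0},
  {"jaw":1,"dx":0,"dy":0,"dz":0,"twist":0},
])

```text
time: 23.9
eef_pos: [0.5682, -0.0236, 0.1331]
orientation: [[-0.99, 0.138, -0.0], [0.138, 0.99, -0.0], [0.0, -0.0, -1.0]]
ft_force: [-0.2, 0.0, 0.2]
finger_gap: 1.0
grasp_force: 0.0
```

```bash
python3 g.py 566.7,-22,130 566.7,-22,10
```

```text
t 23.9 p [568.2 -23.6 133.1] gap 1.0 gf 0.0 yaw_y 82.07 q6 -1.1799050991828688 [-0.2  0.   0.2]
566.7,-22,130 units [0.06 0.04 0.1 ] max 0.1
566.7,-22,10 units [-0.  0.  4.] max 4.0
```

Call:
step_arm([
  {"jaw":1,"dx":0.06,"dy":0.05,"dz":0.6,"twist":0},
  {"jaw":1,"dx":0,"dy":0,"dz":0.9,"twist":0},
  {"jaw":1,"dx":0,"dy":0,"dz":0.9,"twist":0},
  {"jaw":1,"dx":0,"dy":0,"dz":0.8,"twist":0},
  {"jaw":1,"dx":0,"dy":0,"dz":0.5,"twist":0},
])

```text
time: 24.4
eef_pos: [0.5659, -0.0223, 0.0205]
orientation: [[-0.99, 0.139, -0.002], [0.139, 0.99, 0.0], [0.002, -0.0, -1.0]]
ft_force: [-0.7, 0.8, -0.2]
finger_gap: 1.001
grasp_force: 0.0
```

Call:
step_arm([
  {"jaw":1,"dx":0,"dy":0,"dz":0,"twist":0},
  {"jaw":1,"dx":0,"dy":0,"dz":0,"twist":0},
])

```text
time: 24.6
eef_pos: [0.5672, -0.0217, 0.0229]
orientation: [[-0.99, 0.138, 0.001], [0.138, 0.99, -0.0], [-0.001, -0.0, -1.0]]
ft_force: [0.1, 0.5, 0.7]
finger_gap: 1.0
grasp_force: 0.0
```

```bash
python3 g.py 566.7,-22,10
```

```text
t 24.6 p [567.2 -21.7  22.9] gap 1.0 gf 0.0 yaw_y 82.06 q6 -1.0166322839886752 [0.1 0.5 0.7]
566.7,-22,10 units [ 0.02 -0.01  0.43] max 0.4
```

Call:
step_arm([
  {"jaw":1,"dx":0,"dy":0,"dz":0.4,"twist":0},
  {"jaw":0.8,"dx":0,"dy":0,"dz":0,"twist":0},
  {"jaw":0.6,"dx":0,"dy":0,"dz":0,"twist":0},
  {"jaw":0,"dx":0,"dy":0,"dz":0,"twist":0},
  {"jaw":0,"dx":0,"dy":0,"dz":0,"twist":0},
])

```text
time: 25.1
eef_pos: [0.5673, -0.0211, 0.0109]
orientation: [[-0.991, 0.137, 0.001], [0.137, 0.991, -0.0], [-0.001, -0.0, -1.0]]
ft_force: [-0.4, 0.0, 2.2]
finger_gap: 0.64
grasp_force: 63.8
```

Call:
step_arm([
  {"jaw":0,"dx":0,"dy":0,"dz":0,"twist":0},
  {"jaw":0,"dx":0,"dy":0,"dz":0,"twist":0},
])

```text
time: 25.3
eef_pos: [0.5673, -0.0211, 0.0109]
orientation: [[-0.991, 0.137, 0.001], [0.137, 0.991, -0.0], [-0.001, 0.0, -1.0]]
ft_force: [0.2, -0.2, 3.2]
finger_gap: 0.639
grasp_force: 63.8
```

```bash
python3 g.py
```

```text
t 25.3 p [567.3 -21.1  10.9] gap 0.639 gf 63.80491018295288 yaw_y 82.11 q6 -1.0144829641202722 [ 0.2 -0.2  3.2]
```

Call:
step_arm([
  {"jaw":0,"dx":0,"dy":0,"dz":-0.4,"twist":0},
  {"jaw":0,"dx":0,"dy":0,"dz":-0.8,"twist":0},
  {"jaw":0,"dx":0,"dy":0,"dz":-0.9,"twist":0},
  {"jaw":0,"dx":0,"dy":0,"dz":-0.9,"twist":0},
  {"jaw":0,"dx":0,"dy":0,"dz":-0.6,"twist":0},
])

```text
time: 25.8
eef_pos: [0.5671, -0.0212, 0.1206]
orientation: [[-0.991, 0.137, 0.002], [0.137, 0.991, -0.0], [-0.002, -0.0, -1.0]]
ft_force: [1.3, 0.7, -1.7]
finger_gap: 0.638
grasp_force: 63.8
```

Call:
step_arm([
  {"jaw":0,"dx":0,"dy":0,"dz":0,"twist":0},
  {"jaw":0,"dx":0,"dy":0,"dz":0,"twist":0},
])

```text
time: 26.0
eef_pos: [0.5666, -0.0211, 0.1181]
orientation: [[-0.991, 0.137, -0.0], [0.137, 0.991, 0.0], [0.0, 0.0, -1.0]]
ft_force: [0.9, 0.6, -2.0]
finger_gap: 0.639
grasp_force: 63.8
```

```bash
python3 g.py 522,340,118 522,340,74
```

```text
t 26.0 p [566.6 -21.1 118.1] gap 0.639 gf 63.76916170120239 yaw_y 82.11 q6 -1.0136456489682963 [ 0.9  0.6 -2. ]
522,340,118 units [ 3.12 11.72  0.  ] max 11.7
522,340,74 units [-0.   -0.    1.47] max 1.5
```

Call:
step_arm([
  {"jaw":0,"dx":0.13,"dy":0.5,"dz":0,"twist":0},
  {"jaw":0,"dx":0.22,"dy":0.82,"dz":0,"twist":0},
  {"jaw":0,"dx":0.22,"dy":0.82,"dz":0,"twist":0},
  {"jaw":0,"dx":0.22,"dy":0.82,"dz":0,"twist":0},
  {"jaw":0,"dx":0.22,"dy":0.82,"dz":0,"twist":0},
])

```text
time: 26.5
eef_pos: [0.5502, 0.0973, 0.116]
orientation: [[-0.991, 0.137, -0.004], [0.137, 0.991, 0.0], [0.004, -0.0, -1.0]]
ft_force: [-0.1, -0.5, -0.2]
finger_gap: 0.64
grasp_force: 63.8
```

Call:
step_arm([
  {"jaw":0,"dx":0.22,"dy":0.82,"dz":0,"twist":0},
  {"jaw":0,"dx":0.22,"dy":0.82,"dz":0,"twist":0},
  {"jaw":0,"dx":0.22,"dy":0.82,"dz":0,"twist":0},
  {"jaw":0,"dx":0.22,"dy":0.82,"dz":0,"twist":0},
  {"jaw":0,"dx":0.22,"dy":0.82,"dz":0,"twist":0},
])

```text
time: 27.0
eef_pos: [0.5342, 0.2234, 0.1159]
orientation: [[-0.991, 0.137, -0.004], [0.137, 0.991, -0.001], [0.004, -0.001, -1.0]]
ft_force: [-0.4, 0.4, -2.3]
finger_gap: 0.64
grasp_force: 63.8
```

Call:
step_arm([
  {"jaw":0,"dx":0.22,"dy":0.82,"dz":0,"twist":0},
  {"jaw":0,"dx":0.22,"dy":0.82,"dz":0,"twist":0},
  {"jaw":0,"dx":0.22,"dy":0.82,"dz":0,"twist":0},
  {"jaw":0,"dx":0.22,"dy":0.82,"dz":0,"twist":0},
  {"jaw":0,"dx":0.13,"dy":0.5,"dz":0,"twist":0},
])

```text
time: 27.5
eef_pos: [0.5196, 0.3402, 0.1159]
orientation: [[-0.991, 0.135, -0.004], [0.135, 0.991, -0.001], [0.004, -0.001, -1.0]]
ft_force: [-0.3, 0.3, -1.7]
finger_gap: 0.636
grasp_force: 63.8
```

Call:
step_arm([
  {"jaw":0,"dx":0,"dy":0,"dz":0,"twist":0},
  {"jaw":0,"dx":0,"dy":0,"dz":0,"twist":0},
  {"jaw":0,"dx":0,"dy":0,"dz":0,"twist":0},
])

```text
time: 27.8
eef_pos: [0.5219, 0.3372, 0.1178]
orientation: [[-0.99, 0.138, -0.001], [0.138, 0.99, -0.001], [0.001, -0.001, -1.0]]
ft_force: [1.3, -0.3, -1.2]
finger_gap: 0.635
grasp_force: 63.8
```

```bash
python3 g.py 522,340,118 522,340,74
```

```text
t 27.8 p [521.9 337.2 117.8] gap 0.635 gf 63.78973960876465 yaw_y 82.05 q6 34.65229158299951 [ 1.3 -0.3 -1.2]
522,340,118 units [ 0.01  0.09 -0.01] max 0.1
522,340,74 units [-0.    0.    1.47] max 1.5
```

Call:
step_arm([
  {"jaw":0,"dx":0,"dy":0.09,"dz":0.3,"twist":0},
  {"jaw":0,"dx":0,"dy":0,"dz":0.5,"twist":0},
  {"jaw":0,"dx":0,"dy":0,"dz":0.4,"twist":0},
  {"jaw":0,"dx":0,"dy":0,"dz":0.2,"twist":0},
  {"jaw":0,"dx":0,"dy":0,"dz":0,"twist":0},
])

```text
time: 28.3
eef_pos: [0.5209, 0.34, 0.0736]
orientation: [[-0.99, 0.138, -0.004], [0.138, 0.99, -0.002], [0.004, -0.003, -1.0]]
ft_force: [0.1, -0.6, -1.9]
finger_gap: 0.638
grasp_force: 63.8
```

Call:
step_arm([
  {"jaw":0,"dx":0,"dy":0,"dz":0,"twist":0},
  {"jaw":0,"dx":0,"dy":0,"dz":0,"twist":0},
])

```text
time: 28.5
eef_pos: [0.5228, 0.3412, 0.0769]
orientation: [[-0.991, 0.137, 0.001], [0.137, 0.991, 0.001], [-0.001, 0.001, -1.0]]
ft_force: [-0.1, -0.8, -2.6]
finger_gap: 0.638
grasp_force: 63.8
```

```bash
python3 g.py 522,340,72
```

```text
t 28.5 p [522.8 341.2  76.9] gap 0.638 gf 63.78941059112549 yaw_y 82.11 q6 34.868245158174055 [-0.1 -0.8 -2.6]
522,340,72 units [ 0.02 -0.04  0.16] max 0.2
```

Call:
step_arm([
  {"jaw":0,"dx":0.03,"dy":-0.04,"dz":0.1,"twist":0},
  {"jaw":0,"dx":0,"dy":0,"dz":0.06,"twist":0},
  {"jaw":0,"dx":0,"dy":0,"dz":0,"twist":0},
  {"jaw":0,"dx":0,"dy":0,"dz":0,"twist":0},
])

```text
time: 28.9
eef_pos: [0.5216, 0.34, 0.0719]
orientation: [[-0.991, 0.137, 0.001], [0.137, 0.991, 0.0], [-0.001, 0.0, -1.0]]
ft_force: [-0.1, 0.3, 1.1]
finger_gap: 0.643
grasp_force: 64.0
```

Call:
step_arm([
  {"jaw":1,"dx":0,"dy":0,"dz":0,"twist":0},
  {"jaw":1,"dx":0,"dy":0,"dz":0,"twist":0},
  {"jaw":1,"dx":0,"dy":0,"dz":0,"twist":0},
  {"jaw":1,"dx":0,"dy":0,"dz":0,"twist":0},
  {"jaw":1,"dx":0,"dy":0,"dz":-0.3,"twist":0},
])

```text
time: 29.4
eef_pos: [0.5202, 0.3393, 0.0789]
orientation: [[-0.991, 0.137, -0.003], [0.137, 0.991, -0.002], [0.003, -0.002, -1.0]]
ft_force: [-0.2, -0.2, -0.5]
finger_gap: 1.001
grasp_force: 0.0
```

Call:
step_arm([
  {"jaw":1,"dx":0,"dy":0,"dz":-0.8,"twist":0},
  {"jaw":1,"dx":0,"dy":0,"dz":-1,"twist":0},
  {"jaw":0.7,"dx":0,"dy":0,"dz":-1,"twist":0},
  {"jaw":0.7,"dx":0,"dy":0,"dz":0,"twist":0},
  {"jaw":0.7,"dx":0,"dy":0,"dz":0,"twist":0},
])

```text
time: 29.9
eef_pos: [0.5223, 0.3403, 0.1664]
orientation: [[-0.991, 0.137, 0.003], [0.137, 0.991, 0.002], [-0.003, 0.002, -1.0]]
ft_force: [-0.5, -0.2, -0.3]
finger_gap: 0.699
grasp_force: 0.0
```

```bash
python3 - <<'E'
from h import *
im,d=env.get_image('side'); cv2.imwrite('pics/s4.png',im[:,:,::-1])
im,d=env.get_image('top'); cv2.imwrite('pics/t4.png',im[:,:,::-1]); X=cloud('top',d)
for n,a in {'tin':(.095,.115,(.45,.6,.27,.41)),'knob':(.092,.114,(.4,.65,-.42,-.28)),'cap':(.122,.14,(.4,.65,-.42,-.28))}.items():
    print(n); [print('  ',*b) for b in blobs(X,*a)]
E
python3 g.py 581,-355.3,165 581,-355.3,98
```

```text
tin
   442 [136. 275.] [517.  331.1 105.3] rect [521.2 335.4] [48.7 56.1] 77.5 circ [522.2 338.7] 28.7
knob
   66 [530. 250.] [ 576.2 -344.4  103.3] rect [ 577.2 -346.5] [30.8 12.8] 19.2 circ [ 579.3 -352.5] 15.4
   666 [533. 288.] [ 510.7 -345.5  108. ] rect [ 511.2 -348.1] [41.9 40.4] 82.8 circ [ 511.1 -347.6] 27.5
   194 [529. 330.] [ 441.3 -338.4  103.2] rect [ 440.8 -339.7] [23.1 22.9] 1.4 circ [ 441.1 -339.9] 12.3
cap
   322 [542. 246.] [ 579.4 -353.6  131.7] rect [ 579.6 -354.8] [31.1 31.1] 72.8 circ [ 579.6 -355.2] 16.1
t 30.0 p [520.8 339.6 163.5] gap 0.697 gf 0.0 yaw_y 82.11 q6 34.822746515443754 [ 0.6  0.8 -0.5]
581,-355.3,165 units [ -5.17 -22.67  -0.04] max 22.7
581,-355.3,98 units [-0.    0.    2.23] max 2.2
```

View pics/s4.png

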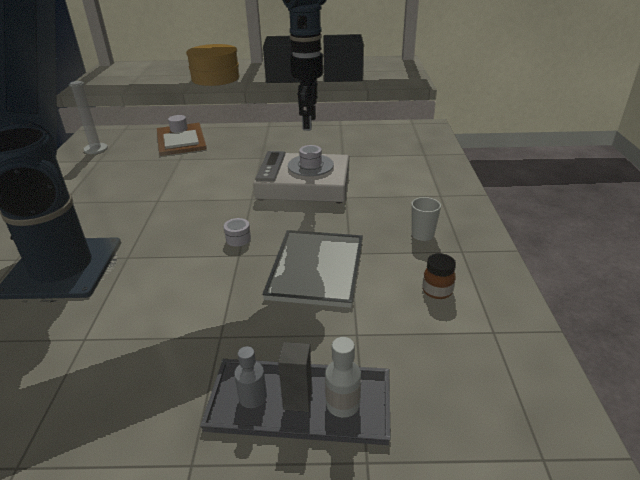

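The tin stands centred on the pan (310,157), and the three others are still upright in the side tray. Returning the bottle first.

Call:
step_arm([
  {"jaw":0.7,"dx":-0.21,"dy":-0.91,"dz":0,"twist":0},
  {"jaw":0.7,"dx":-0.21,"dy":-0.91,"dz":0,"twist":0},
  {"jaw":0.7,"dx":-0.21,"dy":-0.91,"dz":0,"twist":0},
  {"jaw":0.7,"dx":-0.21,"dy":-0.91,"dz":0,"twist":0},
  {"jaw":0.7,"dx":-0.21,"dy":-0.91,"dz":0,"twist":0},
])

```text
time: 30.5
eef_pos: [0.5326, 0.199, 0.1623]
orientation: [[-0.991, 0.137, -0.003], [0.137, 0.991, -0.001], [0.003, -0.001, -1.0]]
ft_force: [-0.0, -0.6, 0.3]
finger_gap: 0.702
grasp_force: 0.0
```

Call:
step_arm([
  {"jaw":0.7,"dx":-0.21,"dy":-0.91,"dz":0,"twist":0},
  {"jaw":0.7,"dx":-0.21,"dy":-0.91,"dz":0,"twist":0},
  {"jaw":0.7,"dx":-0.21,"dy":-0.91,"dz":0,"twist":0},
  {"jaw":0.7,"dx":-0.21,"dy":-0.91,"dz":0,"twist":0},
  {"jaw":0.7,"dx":-0.21,"dy":-0.91,"dz":0,"twist":0},
])

```text
time: 31.0
eef_pos: [0.545, 0.0597, 0.1624]
orientation: [[-0.991, 0.137, -0.004], [0.137, 0.991, 0.0], [0.004, -0.0, -1.0]]
ft_force: [-0.0, -1.3, 0.1]
finger_gap: 0.696
grasp_force: 0.0
```

Call:
step_arm([
  {"jaw":0.7,"dx":-0.21,"dy":-0.91,"dz":0,"twist":0},
  {"jaw":0.7,"dx":-0.21,"dy":-0.91,"dz":0,"twist":0},
  {"jaw":0.7,"dx":-0.21,"dy":-0.91,"dz":0,"twist":0},
  {"jaw":0.7,"dx":-0.21,"dy":-0.91,"dz":0,"twist":0},
  {"jaw":0.7,"dx":-0.21,"dy":-0.91,"dz":0,"twist":0},
])

```text
time: 31.5
eef_pos: [0.5575, -0.0796, 0.1624]
orientation: [[-0.991, 0.137, -0.003], [0.137, 0.991, 0.001], [0.004, 0.0, -1.0]]
ft_force: [-0.1, -0.9, -0.3]
finger_gap: 0.702
grasp_force: 0.0
```

Call:
step_arm([
  {"jaw":0.7,"dx":-0.21,"dy":-0.91,"dz":0,"twist":0},
  {"jaw":0.7,"dx":-0.21,"dy":-0.91,"dz":0,"twist":0},
  {"jaw":0.7,"dx":-0.21,"dy":-0.91,"dz":0,"twist":0},
  {"jaw":0.7,"dx":-0.21,"dy":-0.91,"dz":0,"twist":0},
  {"jaw":0.7,"dx":-0.21,"dy":-0.91,"dz":0,"twist":0},
])

```text
time: 32.0
eef_pos: [0.5701, -0.2189, 0.1623]
orientation: [[-0.991, 0.137, -0.003], [0.137, 0.991, 0.002], [0.003, 0.001, -1.0]]
ft_force: [0.6, 0.2, -0.0]
finger_gap: 0.698
grasp_force: 0.0
```

Call:
step_arm([
  {"jaw":0.7,"dx":-0.21,"dy":-0.91,"dz":0,"twist":0},
  {"jaw":0.7,"dx":-0.21,"dy":-0.91,"dz":0,"twist":0},
  {"jaw":0.7,"dx":-0.21,"dy":-0.91,"dz":0,"twist":0},
  {"jaw":0.7,"dx":0,"dy":0,"dz":0,"twist":0},
  {"jaw":0.7,"dx":0,"dy":0,"dz":0,"twist":0},
])

```text
time: 32.5
eef_pos: [0.5776, -0.3018, 0.1623]
orientation: [[-0.99, 0.139, -0.003], [0.139, 0.99, 0.003], [0.003, 0.002, -1.0]]
ft_force: [0.2, 0.7, -0.7]
finger_gap: 0.698
grasp_force: 0.0
```

```bash
python3 g.py 581,-355.3,165 581,-355.3,98
```

```text
t 32.5 p [ 577.6 -301.8  162.3] gap 0.698 gf 0.0 yaw_y 82.03 q6 -25.531335084647214 [ 0.2  0.7 -0.7]
581,-355.3,165 units [-0.36 -1.75 -0.1 ] max 1.7
581,-355.3,98 units [-0.01 -0.    2.23] max 2.2
```

Call:
step_arm([
  {"jaw":0.7,"dx":-0.18,"dy":-0.87,"dz":0,"twist":0},
  {"jaw":0.7,"dx":-0.18,"dy":-0.87,"dz":0,"twist":0},
  {"jaw":0.7,"dx":0,"dy":0,"dz":0,"twist":0},
  {"jaw":0.7,"dx":0,"dy":0,"dz":0,"twist":0},
  {"jaw":0.7,"dx":0,"dy":0,"dz":0,"twist":0},
])

```text
time: 33.0
eef_pos: [0.5822, -0.3534, 0.1642]
orientation: [[-0.991, 0.136, -0.001], [0.136, 0.991, 0.001], [0.001, 0.001, -1.0]]
ft_force: [-0.6, 0.2, 0.2]
finger_gap: 0.693
grasp_force: 0.0
```

```bash
python3 g.py 581,-355.3,98
```

```text
t 33.0 p [ 582.2 -353.4  164.2] gap 0.693 gf 0.0 yaw_y 82.19 q6 -29.10646662226335 [-0.6  0.2  0.2]
581,-355.3,98 units [ 0.03 -0.07  2.21] max 2.2
```

Call:
step_arm([
  {"jaw":0.7,"dx":0.02,"dy":-0.06,"dz":0.5,"twist":0},
  {"jaw":0.7,"dx":0,"dy":0,"dz":0.7,"twist":0},
  {"jaw":0.7,"dx":0,"dy":0,"dz":0.6,"twist":0},
  {"jaw":0.7,"dx":0,"dy":0,"dz":0.4,"twist":0},
  {"jaw":0.7,"dx":0,"dy":0,"dz":0,"twist":0},
])

```text
time: 33.5
eef_pos: [0.5801, -0.3548, 0.0958]
orientation: [[-0.991, 0.136, -0.004], [0.136, 0.991, 0.003], [0.004, 0.003, -1.0]]
ft_force: [-0.5, -0.2, -0.3]
finger_gap: 0.701
grasp_force: 0.0
```

Call:
step_arm([
  {"jaw":0.6,"dx":0,"dy":0,"dz":0,"twist":0},
  {"jaw":0.5,"dx":0,"dy":0,"dz":0,"twist":0},
  {"jaw":0,"dx":0,"dy":0,"dz":0,"twist":0},
  {"jaw":0,"dx":0,"dy":0,"dz":0,"twist":0},
  {"jaw":0,"dx":0,"dy":0,"dz":0,"twist":0},
])

```text
time: 34.0
eef_pos: [0.5822, -0.3571, 0.1003]
orientation: [[-0.991, 0.137, 0.003], [0.137, 0.991, -0.001], [-0.003, -0.001, -1.0]]
ft_force: [0.7, 1.7, 5.3]
finger_gap: 0.359
grasp_force: 59.2
```

Call:
step_arm([
  {"jaw":0,"dx":0,"dy":0,"dz":0,"twist":0},
  {"jaw":0,"dx":0,"dy":0,"dz":0,"twist":0},
])

```text
time: 34.2
eef_pos: [0.5823, -0.3572, 0.1004]
orientation: [[-0.991, 0.137, 0.003], [0.137, 0.991, -0.001], [-0.003, -0.001, -1.0]]
ft_force: [0.4, 0.9, 5.1]
finger_gap: 0.36
grasp_force: 59.3
```

```bash
python3 g.py
```

```text
t 34.2 p [ 582.3 -357.2  100.4] gap 0.36 gf 59.26371216773987 yaw_y 82.12 q6 -29.28407699399284 [0.4 0.9 5.1]
```

Call:
step_arm([
  {"jaw":0,"dx":0,"dy":0,"dz":-0.4,"twist":0},
  {"jaw":0,"dx":0,"dy":0,"dz":-0.6,"twist":0},
  {"jaw":0,"dx":0,"dy":0,"dz":-0.7,"twist":0},
  {"jaw":0,"dx":0,"dy":0,"dz":-0.4,"twist":0},
  {"jaw":0,"dx":0,"dy":0,"dz":0,"twist":0},
])

```text
time: 34.7
eef_pos: [0.5822, -0.3579, 0.1639]
orientation: [[-0.99, 0.138, 0.003], [0.138, 0.99, -0.003], [-0.003, -0.002, -1.0]]
ft_force: [-0.4, 0.8, -2.4]
finger_gap: 0.355
grasp_force: 59.4
```

```bash
python3 g.py 582,37.5,163 582,37.5,102
```

```text
t 34.7 p [ 582.2 -357.9  163.9] gap 0.355 gf 59.447067975997925 yaw_y 82.09 q6 -29.283378518381124 [-0.4  0.8 -2.4]
582,37.5,163 units [ 1.820e+00  1.305e+01 -1.000e-02] max 13.1
582,37.5,102 units [0.01 0.   2.03] max 2.0
```

Call:
step_arm([
  {"jaw":0,"dx":0.07,"dy":0.55,"dz":0,"twist":0},
  {"jaw":0,"dx":0.12,"dy":0.85,"dz":0,"twist":0},
  {"jaw":0,"dx":0.12,"dy":0.85,"dz":0,"twist":0},
  {"jaw":0,"dx":0.12,"dy":0.85,"dz":0,"twist":0},
  {"jaw":0,"dx":0.12,"dy":0.85,"dz":0,"twist":0},
])

```text
time: 35.2
eef_pos: [0.5803, -0.2361, 0.1596]
orientation: [[-0.99, 0.138, -0.003], [0.138, 0.99, 0.001], [0.003, 0.001, -1.0]]
ft_force: [0.2, 0.0, -1.4]
finger_gap: 0.36
grasp_force: 59.6
```

Call:
step_arm([
  {"jaw":0,"dx":0.12,"dy":0.85,"dz":0,"twist":0},
  {"jaw":0,"dx":0.12,"dy":0.85,"dz":0,"twist":0},
  {"jaw":0,"dx":0.12,"dy":0.85,"dz":0,"twist":0},
  {"jaw":0,"dx":0.12,"dy":0.85,"dz":0,"twist":0},
  {"jaw":0,"dx":0.12,"dy":0.85,"dz":0,"twist":0},
])

```text
time: 35.7
eef_pos: [0.58, -0.1073, 0.1597]
orientation: [[-0.99, 0.138, -0.003], [0.138, 0.99, 0.001], [0.003, 0.0, -1.0]]
ft_force: [0.1, -0.8, -2.6]
finger_gap: 0.356
grasp_force: 59.6
```

Call:
step_arm([
  {"jaw":0,"dx":0.12,"dy":0.85,"dz":0,"twist":0},
  {"jaw":0,"dx":0.12,"dy":0.85,"dz":0,"twist":0},
  {"jaw":0,"dx":0.12,"dy":0.85,"dz":0,"twist":0},
  {"jaw":0,"dx":0.12,"dy":0.85,"dz":0,"twist":0},
  {"jaw":0,"dx":0.12,"dy":0.85,"dz":0,"twist":0},
])

```text
time: 36.2
eef_pos: [0.5796, 0.0213, 0.1597]
orientation: [[-0.991, 0.137, -0.003], [0.137, 0.991, -0.0], [0.003, -0.0, -1.0]]
ft_force: [0.4, 0.3, -2.0]
finger_gap: 0.361
grasp_force: 59.6
```

Call:
step_arm([
  {"jaw":0,"dx":0.08,"dy":0.6,"dz":0,"twist":0},
  {"jaw":0,"dx":0,"dy":0,"dz":0,"twist":0},
  {"jaw":0,"dx":0,"dy":0,"dz":0,"twist":0},
  {"jaw":0,"dx":0,"dy":0,"dz":0,"twist":0},
])

```text
time: 36.6
eef_pos: [0.5803, 0.0376, 0.1607]
orientation: [[-0.99, 0.138, -0.001], [0.138, 0.99, -0.001], [0.001, -0.001, -1.0]]
ft_force: [0.4, 0.2, -1.3]
finger_gap: 0.356
grasp_force: 59.6
```

```bash
python3 g.py 582,37.5,163 582,37.5,102
```

```text
t 36.6 p [580.3  37.6 160.7] gap 0.356 gf 59.632092118263245 yaw_y 82.06 q6 5.062959253206805 [ 0.4  0.2 -1.3]
582,37.5,163 units [-0.05  0.   -0.08] max 0.1
582,37.5,102 units [-0.    0.    2.03] max 2.0
```

Call:
step_arm([
  {"jaw":0,"dx":-0.04,"dy":0,"dz":0.5,"twist":0},
  {"jaw":0,"dx":0,"dy":0,"dz":0.6,"twist":0},
  {"jaw":0,"dx":0,"dy":0,"dz":0.5,"twist":0},
  {"jaw":0,"dx":0,"dy":0,"dz":0.25,"twist":0},
  {"jaw":0,"dx":0,"dy":0,"dz":0,"twist":0},
])

```text
time: 37.1
eef_pos: [0.5803, 0.038, 0.1034]
orientation: [[-0.99, 0.138, -0.004], [0.138, 0.99, 0.0], [0.004, -0.0, -1.0]]
ft_force: [-0.7, -0.3, -1.7]
finger_gap: 0.362
grasp_force: 59.6
```

Call:
step_arm([
  {"jaw":0,"dx":0,"dy":0,"dz":0,"twist":0},
  {"jaw":0,"dx":0,"dy":0,"dz":0,"twist":0},
])

```text
time: 37.3
eef_pos: [0.5827, 0.0382, 0.107]
orientation: [[-0.991, 0.137, 0.002], [0.137, 0.991, -0.0], [-0.002, 0.0, -1.0]]
ft_force: [0.4, 0.6, -1.4]
finger_gap: 0.36
grasp_force: 59.6
```

```bash
python3 g.py 582,37.5,100.2
```

```text
t 37.3 p [582.7  38.2 107. ] gap 0.36 gf 59.63866353034973 yaw_y 82.1 q6 5.067918848676244 [ 0.4  0.6 -1.4]
582,37.5,100.2 units [ 0.02 -0.03  0.23] max 0.2
```

Lower and release, then lift and head for the prism.

Call:
step_arm([
  {"jaw":0,"dx":0.02,"dy":-0.03,"dz":0.14,"twist":0},
  {"jaw":0,"dx":0,"dy":0,"dz":0.09,"twist":0},
  {"jaw":0,"dx":0,"dy":0,"dz":0,"twist":0},
  {"jaw":0,"dx":0,"dy":0,"dz":0,"twist":0},
])

```text
time: 37.7
eef_pos: [0.5819, 0.0375, 0.1003]
orientation: [[-0.991, 0.137, 0.002], [0.137, 0.991, -0.0], [-0.002, 0.0, -1.0]]
ft_force: [-0.5, 0.5, 3.9]
finger_gap: 0.355
grasp_force: 59.9
```

Call:
step_arm([
  {"jaw":0.8,"dx":0,"dy":0,"dz":0,"twist":0},
  {"jaw":0.8,"dx":0,"dy":0,"dz":0,"twist":0},
  {"jaw":0.8,"dx":0,"dy":0,"dz":0,"twist":0},
  {"jaw":0.8,"dx":0,"dy":0,"dz":-0.3,"twist":0},
  {"jaw":0.8,"dx":0,"dy":0,"dz":-0.7,"twist":0},
])

```text
time: 38.2
eef_pos: [0.5793, 0.0375, 0.1271]
orientation: [[-0.991, 0.137, -0.005], [0.137, 0.991, 0.0], [0.005, -0.0, -1.0]]
ft_force: [0.1, -0.9, -0.1]
finger_gap: 0.8
grasp_force: 0.0
```

Call:
step_arm([
  {"jaw":0.8,"dx":0,"dy":0,"dz":-0.9,"twist":0},
  {"jaw":0.8,"dx":0,"dy":0,"dz":-0.2,"twist":0},
  {"jaw":0.8,"dx":0,"dy":0,"dz":0,"twist":0},
  {"jaw":0.8,"dx":0,"dy":0,"dz":0,"twist":0},
])

```text
time: 38.6
eef_pos: [0.5808, 0.0375, 0.1611]
orientation: [[-0.991, 0.137, -0.001], [0.137, 0.991, 0.0], [0.001, -0.0, -1.0]]
ft_force: [0.1, 0.7, 0.3]
finger_gap: 0.804
grasp_force: 0.0
```

```bash
python3 g.py 512.8,-348,160 512.8,-348,67.5
```

```text
t 38.6 p [580.8  37.5 161.1] gap 0.804 gf 0.0 yaw_y 82.1 q6 4.987868976561147 [0.1 0.7 0.3]
512.8,-348,160 units [  0.48 -13.04   0.04] max 13.0
512.8,-348,67.5 units [-0.    0.    3.08] max 3.1
```

Call:
step_arm([
  {"jaw":0.8,"dx":0.03,"dy":-0.93,"dz":0,"twist":0},
  {"jaw":0.8,"dx":0.03,"dy":-0.93,"dz":0,"twist":0},
  {"jaw":0.8,"dx":0.03,"dy":-0.93,"dz":0,"twist":0},
  {"jaw":0.8,"dx":0.03,"dy":-0.93,"dz":0,"twist":0},
  {"jaw":0.8,"dx":0.03,"dy":-0.93,"dz":0,"twist":0},
])

```text
time: 39.1
eef_pos: [0.5561, -0.1008, 0.1598]
orientation: [[-0.991, 0.137, -0.003], [0.137, 0.991, 0.001], [0.004, 0.001, -1.0]]
ft_force: [0.5, -0.2, 0.1]
finger_gap: 0.803
grasp_force: 0.0
```

Call:
step_arm([
  {"jaw":0.8,"dx":0.03,"dy":-0.93,"dz":0,"twist":0},
  {"jaw":0.8,"dx":0.03,"dy":-0.93,"dz":0,"twist":0},
  {"jaw":0.8,"dx":0.03,"dy":-0.93,"dz":0,"twist":0},
  {"jaw":0.8,"dx":0.03,"dy":-0.93,"dz":0,"twist":0},
  {"jaw":0.8,"dx":0.03,"dy":-0.93,"dz":0,"twist":0},
])

```text
time: 39.6
eef_pos: [0.5326, -0.2382, 0.1598]
orientation: [[-0.991, 0.137, -0.003], [0.137, 0.991, 0.002], [0.003, 0.001, -1.0]]
ft_force: [0.6, 0.4, -0.6]
finger_gap: 0.802
grasp_force: 0.0
```

Call:
step_arm([
  {"jaw":0.8,"dx":0.03,"dy":-0.93,"dz":0,"twist":0},
  {"jaw":0.8,"dx":0.03,"dy":-0.93,"dz":0,"twist":0},
  {"jaw":0.8,"dx":0.03,"dy":-0.93,"dz":0,"twist":0},
  {"jaw":0.8,"dx":0.03,"dy":-0.93,"dz":0,"twist":0},
  {"jaw":0.8,"dx":0,"dy":0,"dz":0,"twist":0},
])

```text
time: 40.1
eef_pos: [0.5132, -0.3504, 0.1593]
orientation: [[-0.99, 0.141, -0.003], [0.141, 0.99, 0.001], [0.003, 0.0, -1.0]]
ft_force: [-0.7, -0.1, -0.1]
finger_gap: 0.801
grasp_force: 0.0
```

Call:
step_arm([
  {"jaw":0.8,"dx":0,"dy":0,"dz":0,"twist":0},
  {"jaw":0.8,"dx":0,"dy":0,"dz":0,"twist":0},
])

```text
time: 40.3
eef_pos: [0.5147, -0.3465, 0.1609]
orientation: [[-0.991, 0.137, -0.002], [0.137, 0.991, 0.002], [0.002, 0.002, -1.0]]
ft_force: [-0.9, -0.4, -0.2]
finger_gap: 0.802
grasp_force: 0.0
```

```bash
python3 g.py 512.8,-348,67.5
```

```text
t 40.3 p [ 514.7 -346.5  160.9] gap 0.802 gf 0.0 yaw_y 82.14 q6 -32.29281280110373 [-0.9 -0.4 -0.2]
512.8,-348,67.5 units [ 0.05 -0.06  3.11] max 3.1
```

Call:
step_arm([
  {"jaw":0.8,"dx":0.05,"dy":-0.05,"dz":0.5,"twist":0},
  {"jaw":0.8,"dx":0,"dy":0,"dz":0.8,"twist":0},
  {"jaw":0.8,"dx":0,"dy":0,"dz":0.8,"twist":0},
  {"jaw":0.8,"dx":0,"dy":0,"dz":0.7,"twist":0},
  {"jaw":0.8,"dx":0,"dy":0,"dz":0.3,"twist":0},
])

```text
time: 40.8
eef_pos: [0.5122, -0.3463, 0.066]
orientation: [[-0.991, 0.136, -0.004], [0.136, 0.991, 0.003], [0.004, 0.003, -1.0]]
ft_force: [-0.0, -0.2, -1.0]
finger_gap: 0.803
grasp_force: 0.0
```

Call:
step_arm([
  {"jaw":0.8,"dx":0,"dy":0,"dz":0,"twist":0},
  {"jaw":0.6,"dx":0,"dy":0,"dz":0,"twist":0},
  {"jaw":0.5,"dx":0,"dy":0,"dz":0,"twist":0},
  {"jaw":0,"dx":0,"dy":0,"dz":0,"twist":0},
  {"jaw":0,"dx":0,"dy":0,"dz":0,"twist":0},
])

```text
time: 41.3
eef_pos: [0.5146, -0.3494, 0.0711]
orientation: [[-0.991, 0.137, 0.003], [0.137, 0.991, -0.001], [-0.003, -0.001, -1.0]]
ft_force: [0.2, 1.8, 4.6]
finger_gap: 0.459
grasp_force: 60.9
```

Call:
step_arm([
  {"jaw":0,"dx":0,"dy":0,"dz":0,"twist":0},
  {"jaw":0,"dx":0,"dy":0,"dz":0,"twist":0},
])

```text
time: 41.5
eef_pos: [0.5146, -0.3495, 0.0712]
orientation: [[-0.991, 0.137, 0.003], [0.137, 0.991, -0.001], [-0.003, -0.001, -1.0]]
ft_force: [1.4, 1.3, 5.5]
finger_gap: 0.464
grasp_force: 61.0
```

```bash
python3 g.py
```

```text
t 41.5 p [ 514.6 -349.5   71.2] gap 0.464 gf 61.00821018218994 yaw_y 82.12 q6 -32.50208163342658 [1.4 1.3 5.5]
```

Call:
step_arm([
  {"jaw":0,"dx":0,"dy":0,"dz":-0.4,"twist":0},
  {"jaw":0,"dx":0,"dy":0,"dz":-0.6,"twist":0},
  {"jaw":0,"dx":0,"dy":0,"dz":-0.6,"twist":0},
  {"jaw":0,"dx":0,"dy":0,"dz":-0.4,"twist":0},
  {"jaw":0,"dx":0,"dy":0,"dz":0,"twist":0},
])

```text
time: 42.0
eef_pos: [0.5141, -0.35, 0.131]
orientation: [[-0.99, 0.138, 0.002], [0.138, 0.99, -0.002], [-0.003, -0.002, -1.0]]
ft_force: [0.5, -1.0, -3.2]
finger_gap: 0.465
grasp_force: 60.8
```

```bash
python3 g.py 511.4,-8.3,128 511.4,-8.3,73
```

```text
t 42.0 p [ 514.1 -350.   131. ] gap 0.465 gf 60.82550525665283 yaw_y 82.09 q6 -32.50226711590645 [ 0.5 -1.  -3.2]
511.4,-8.3,128 units [ 1.66 11.27  0.07] max 11.3
511.4,-8.3,73 units [0.   0.   1.83] max 1.8
```

Call:
step_arm([
  {"jaw":0,"dx":0.06,"dy":0.4,"dz":0,"twist":0},
  {"jaw":0,"dx":0.12,"dy":0.8,"dz":0,"twist":0},
  {"jaw":0,"dx":0.12,"dy":0.8,"dz":0,"twist":0},
  {"jaw":0,"dx":0.12,"dy":0.8,"dz":0,"twist":0},
  {"jaw":0,"dx":0.12,"dy":0.8,"dz":0,"twist":0},
])

```text
time: 42.5
eef_pos: [0.5107, -0.2373, 0.127]
orientation: [[-0.991, 0.137, -0.003], [0.137, 0.991, 0.002], [0.003, 0.002, -1.0]]
ft_force: [-0.5, 0.1, -3.5]
finger_gap: 0.464
grasp_force: 60.9
```

Call:
step_arm([
  {"jaw":0,"dx":0.12,"dy":0.8,"dz":0,"twist":0},
  {"jaw":0,"dx":0.12,"dy":0.8,"dz":0,"twist":0},
  {"jaw":0,"dx":0.12,"dy":0.8,"dz":0,"twist":0},
  {"jaw":0,"dx":0.12,"dy":0.8,"dz":0,"twist":0},
  {"jaw":0,"dx":0.12,"dy":0.8,"dz":0,"twist":0},
])

```text
time: 43.0
eef_pos: [0.5091, -0.1162, 0.1271]
orientation: [[-0.991, 0.137, -0.003], [0.137, 0.991, 0.002], [0.003, 0.001, -1.0]]
ft_force: [0.4, -0.5, -4.5]
finger_gap: 0.462
grasp_force: 60.9
```

Call:
step_arm([
  {"jaw":0,"dx":0.12,"dy":0.8,"dz":0,"twist":0},
  {"jaw":0,"dx":0.12,"dy":0.8,"dz":0,"twist":0},
  {"jaw":0,"dx":0.12,"dy":0.8,"dz":0,"twist":0},
  {"jaw":0,"dx":0.12,"dy":0.8,"dz":0,"twist":0},
  {"jaw":0,"dx":0.06,"dy":0.45,"dz":0,"twist":0},
])

```text
time: 43.5
eef_pos: [0.5079, -0.0052, 0.1274]
orientation: [[-0.991, 0.135, -0.003], [0.135, 0.991, 0.001], [0.004, 0.001, -1.0]]
ft_force: [-0.0, -0.2, -4.5]
finger_gap: 0.463
grasp_force: 60.9
```

Call:
step_arm([
  {"jaw":0,"dx":0,"dy":0,"dz":0,"twist":0},
  {"jaw":0,"dx":0,"dy":0,"dz":0,"twist":0},
  {"jaw":0,"dx":0,"dy":0,"dz":0,"twist":0},
])

```text
time: 43.8
eef_pos: [0.5096, -0.0085, 0.1287]
orientation: [[-0.99, 0.138, -0.001], [0.138, 0.99, -0.001], [0.001, -0.001, -1.0]]
ft_force: [-0.1, -0.8, -3.2]
finger_gap: 0.46
grasp_force: 61.1
```

```bash
python3 g.py 511.4,-8.3,73
```

```text
t 43.8 p [509.6  -8.5 128.7] gap 0.46 gf 61.07672452926636 yaw_y 82.06 q6 -0.5304473825094242 [-0.1 -0.8 -3.2]
511.4,-8.3,73 units [-0.06  0.02  1.86] max 1.9
```

Call:
step_arm([
  {"jaw":0,"dx":-0.04,"dy":0.01,"dz":0.4,"twist":0},
  {"jaw":0,"dx":0,"dy":0,"dz":0.6,"twist":0},
  {"jaw":0,"dx":0,"dy":0,"dz":0.5,"twist":0},
  {"jaw":0,"dx":0,"dy":0,"dz":0.25,"twist":0},
  {"jaw":0,"dx":0,"dy":0,"dz":0,"twist":0},
])

```text
time: 44.3
eef_pos: [0.5094, -0.0079, 0.0743]
orientation: [[-0.99, 0.138, -0.004], [0.138, 0.99, 0.0], [0.004, -0.0, -1.0]]
ft_force: [0.1, 0.3, -3.5]
finger_gap: 0.463
grasp_force: 61.0
```

Call:
step_arm([
  {"jaw":0,"dx":0,"dy":0,"dz":0,"twist":0},
  {"jaw":0,"dx":0,"dy":0,"dz":0,"twist":0},
])

```text
time: 44.5
eef_pos: [0.5119, -0.0079, 0.0775]
orientation: [[-0.99, 0.138, 0.002], [0.138, 0.99, -0.0], [-0.002, -0.0, -1.0]]
ft_force: [-0.2, 0.4, -3.4]
finger_gap: 0.46
grasp_force: 61.0
```

```bash
python3 g.py 511.4,-8.3,71
```

```text
t 44.5 p [511.9  -7.9  77.5] gap 0.46 gf 61.02659583091736 yaw_y 82.09 q6 -0.48309949091855053 [-0.2  0.4 -3.4]
511.4,-8.3,71 units [ 0.01 -0.02  0.22] max 0.2
```

Call:
step_arm([
  {"jaw":0,"dx":0.01,"dy":-0.01,"dz":0.13,"twist":0},
  {"jaw":0,"dx":0,"dy":0,"dz":0.09,"twist":0},
  {"jaw":0,"dx":0,"dy":0,"dz":0,"twist":0},
  {"jaw":0,"dx":0,"dy":0,"dz":0,"twist":0},
])

```text
time: 44.9
eef_pos: [0.5114, -0.008, 0.0711]
orientation: [[-0.991, 0.137, 0.002], [0.137, 0.991, -0.0], [-0.002, -0.0, -1.0]]
ft_force: [-1.3, 0.3, 1.1]
finger_gap: 0.461
grasp_force: 61.6
```

Call:
step_arm([
  {"jaw":0.8,"dx":0,"dy":0,"dz":0,"twist":0},
  {"jaw":0.8,"dx":0,"dy":0,"dz":0,"twist":0},
  {"jaw":0.8,"dx":0,"dy":0,"dz":0,"twist":0},
  {"jaw":0.8,"dx":0,"dy":0,"dz":-0.3,"twist":0},
  {"jaw":0.8,"dx":0,"dy":0,"dz":-0.7,"twist":0},
])

```text
time: 45.4
eef_pos: [0.5088, -0.0076, 0.0984]
orientation: [[-0.991, 0.137, -0.005], [0.137, 0.991, 0.001], [0.005, 0.0, -1.0]]
ft_force: [0.6, -0.3, -0.2]
finger_gap: 0.798
grasp_force: 0.0
```

Call:
step_arm([
  {"jaw":0.8,"dx":0,"dy":0,"dz":-0.9,"twist":0},
  {"jaw":0.7,"dx":0,"dy":0,"dz":-0.8,"twist":0},
  {"jaw":0.7,"dx":0,"dy":0,"dz":0,"twist":0},
  {"jaw":0.7,"dx":0,"dy":0,"dz":0,"twist":0},
])

```text
time: 45.8
eef_pos: [0.5114, -0.008, 0.1519]
orientation: [[-0.991, 0.137, 0.002], [0.137, 0.991, -0.0], [-0.002, -0.0, -1.0]]
ft_force: [-0.5, -0.7, 0.5]
finger_gap: 0.7
grasp_force: 0.0
```

```bash
python3 g.py 441.5,-340.5,150 441.5,-340.5,73
```

```text
t 45.8 p [511.4  -8.  151.9] gap 0.7 gf 0.0 yaw_y 82.1 q6 -0.5167540045361696 [-0.5 -0.7  0.5]
441.5,-340.5,150 units [  0.78 -11.3    0.06] max 11.3
441.5,-340.5,73 units [0.01 0.   2.57] max 2.6
```

Call:
step_arm([
  {"jaw":0.7,"dx":0.06,"dy":-0.94,"dz":0,"twist":0},
  {"jaw":0.7,"dx":0.06,"dy":-0.94,"dz":0,"twist":0},
  {"jaw":0.7,"dx":0.06,"dy":-0.94,"dz":0,"twist":0},
  {"jaw":0.7,"dx":0.06,"dy":-0.94,"dz":0,"twist":0},
  {"jaw":0.7,"dx":0.06,"dy":-0.94,"dz":0,"twist":0},
])

```text
time: 46.3
eef_pos: [0.481, -0.1469, 0.149]
orientation: [[-0.991, 0.137, -0.003], [0.137, 0.991, 0.001], [0.003, 0.001, -1.0]]
ft_force: [-0.0, -0.6, -0.6]
finger_gap: 0.698
grasp_force: 0.0
```

Call:
step_arm([
  {"jaw":0.7,"dx":0.06,"dy":-0.94,"dz":0,"twist":0},
  {"jaw":0.7,"dx":0.06,"dy":-0.94,"dz":0,"twist":0},
  {"jaw":0.7,"dx":0.06,"dy":-0.94,"dz":0,"twist":0},
  {"jaw":0.7,"dx":0.06,"dy":-0.94,"dz":0,"twist":0},
  {"jaw":0.7,"dx":0.06,"dy":-0.94,"dz":0,"twist":0},
])

```text
time: 46.8
eef_pos: [0.4528, -0.2851, 0.1489]
orientation: [[-0.991, 0.137, -0.003], [0.137, 0.991, 0.002], [0.003, 0.002, -1.0]]
ft_force: [1.0, 0.2, 0.1]
finger_gap: 0.698
grasp_force: 0.0
```

Call:
step_arm([
  {"jaw":0.7,"dx":0.06,"dy":-0.94,"dz":0,"twist":0},
  {"jaw":0.7,"dx":0.06,"dy":-0.94,"dz":0,"twist":0},
  {"jaw":0.7,"dx":0,"dy":0,"dz":0,"twist":0},
  {"jaw":0.7,"dx":0,"dy":0,"dz":0,"twist":0},
  {"jaw":0.7,"dx":0,"dy":0,"dz":0,"twist":0},
])

```text
time: 47.3
eef_pos: [0.4424, -0.3389, 0.1498]
orientation: [[-0.991, 0.137, -0.001], [0.137, 0.991, 0.002], [0.002, 0.002, -1.0]]
ft_force: [0.1, -0.2, 0.6]
finger_gap: 0.704
grasp_force: 0.0
```

```bash
python3 g.py 441.5,-340.5,73
```

```text
t 47.3 p [ 442.4 -338.9  149.8] gap 0.704 gf 0.0 yaw_y 82.14 q6 -36.49725624437883 [ 0.1 -0.2  0.6]
441.5,-340.5,73 units [ 0.02 -0.06  2.56] max 2.6
```

Call:
step_arm([
  {"jaw":0.7,"dx":0.03,"dy":-0.05,"dz":0.5,"twist":0},
  {"jaw":0.7,"dx":0,"dy":0,"dz":0.7,"twist":0},
  {"jaw":0.7,"dx":0,"dy":0,"dz":0.7,"twist":0},
  {"jaw":0.7,"dx":0,"dy":0,"dz":0.5,"twist":0},
  {"jaw":0.7,"dx":0,"dy":0,"dz":0.2,"twist":0},
])

```text
time: 47.8
eef_pos: [0.4405, -0.3395, 0.0699]
orientation: [[-0.991, 0.136, -0.003], [0.136, 0.991, 0.003], [0.004, 0.003, -1.0]]
ft_force: [1.2, 0.7, 0.2]
finger_gap: 0.702
grasp_force: 0.0
```

Call:
step_arm([
  {"jaw":0.7,"dx":0,"dy":0,"dz":0,"twist":0},
  {"jaw":0.6,"dx":0,"dy":0,"dz":0,"twist":0},
  {"jaw":0.4,"dx":0,"dy":0,"dz":0,"twist":0},
  {"jaw":0,"dx":0,"dy":0,"dz":0,"twist":0},
  {"jaw":0,"dx":0,"dy":0,"dz":0,"twist":0},
])

```text
time: 48.3
eef_pos: [0.4425, -0.3417, 0.0744]
orientation: [[-0.991, 0.137, 0.002], [0.137, 0.991, -0.001], [-0.002, -0.0, -1.0]]
ft_force: [0.9, 2.1, 3.3]
finger_gap: 0.262
grasp_force: 58.5
```

Call:
step_arm([
  {"jaw":0,"dx":0,"dy":0,"dz":0,"twist":0},
  {"jaw":0,"dx":0,"dy":0,"dz":0,"twist":0},
  {"jaw":0,"dx":0,"dy":0,"dz":0,"twist":0},
])

```text
time: 48.6
eef_pos: [0.4425, -0.3417, 0.0744]
orientation: [[-0.991, 0.137, 0.002], [0.137, 0.991, -0.001], [-0.002, -0.001, -1.0]]
ft_force: [1.0, 1.2, 5.0]
finger_gap: 0.256
grasp_force: 58.7
```

```bash
python3 g.py
```

```text
t 48.6 p [ 442.5 -341.7   74.4] gap 0.256 gf 58.73016413213918 yaw_y 82.12 q6 -36.695917594139935 [1.  1.2 5. ]
```

Call:
step_arm([
  {"jaw":0,"dx":0,"dy":0,"dz":-0.4,"twist":0},
  {"jaw":0,"dx":0,"dy":0,"dz":-0.6,"twist":0},
  {"jaw":0,"dx":0,"dy":0,"dz":-0.6,"twist":0},
  {"jaw":0,"dx":0,"dy":0,"dz":-0.4,"twist":0},
  {"jaw":0,"dx":0,"dy":0,"dz":0,"twist":0},
])

```text
time: 49.1
eef_pos: [0.4422, -0.3424, 0.1343]
orientation: [[-0.99, 0.138, 0.002], [0.138, 0.99, -0.002], [-0.002, -0.002, -1.0]]
ft_force: [0.8, -0.3, -5.6]
finger_gap: 0.261
grasp_force: 59.4
```

```bash
python3 g.py 556.7,-82.2,130 556.7,-82.2,76
```

```text
t 49.1 p [ 442.2 -342.4  134.3] gap 0.261 gf 59.38815817324212 yaw_y 82.09 q6 -36.69462690569862 [ 0.8 -0.3 -5.6]
556.7,-82.2,130 units [-2.59  9.11  0.13] max 9.1
556.7,-82.2,76 units [0.  0.  1.8] max 1.8
```

Call:
step_arm([
  {"jaw":0,"dx":-0.1,"dy":0.3,"dz":0,"twist":0},
  {"jaw":0,"dx":-0.17,"dy":0.6,"dz":0,"twist":0},
  {"jaw":0,"dx":-0.2,"dy":0.7,"dz":0,"twist":0},
  {"jaw":0,"dx":-0.2,"dy":0.7,"dz":0,"twist":0},
  {"jaw":0,"dx":-0.2,"dy":0.7,"dz":0,"twist":0},
])

```text
time: 49.6
eef_pos: [0.4792, -0.2537, 0.1308]
orientation: [[-0.991, 0.137, -0.003], [0.137, 0.991, 0.003], [0.003, 0.002, -1.0]]
ft_force: [0.7, -0.6, -5.4]
finger_gap: 0.26
grasp_force: 59.4
```

Call:
step_arm([
  {"jaw":0,"dx":-0.2,"dy":0.7,"dz":0,"twist":0},
  {"jaw":0,"dx":-0.2,"dy":0.7,"dz":0,"twist":0},
  {"jaw":0,"dx":-0.2,"dy":0.7,"dz":0,"twist":0},
  {"jaw":0,"dx":-0.2,"dy":0.7,"dz":0,"twist":0},
  {"jaw":0,"dx":-0.2,"dy":0.7,"dz":0,"twist":0},
])

```text
time: 50.1
eef_pos: [0.5232, -0.1539, 0.1309]
orientation: [[-0.991, 0.137, -0.003], [0.137, 0.991, 0.002], [0.004, 0.001, -1.0]]
ft_force: [0.2, -0.6, -5.5]
finger_gap: 0.261
grasp_force: 59.4
```

Call:
step_arm([
  {"jaw":0,"dx":-0.2,"dy":0.7,"dz":0,"twist":0},
  {"jaw":0,"dx":-0.2,"dy":0.7,"dz":0,"twist":0},
  {"jaw":0,"dx":-0.2,"dy":0.7,"dz":0,"twist":0},
  {"jaw":0,"dx":-0.12,"dy":0.5,"dz":0,"twist":0},
  {"jaw":0,"dx":0,"dy":0,"dz":0,"twist":0},
])

```text
time: 50.6
eef_pos: [0.5558, -0.079, 0.1314]
orientation: [[-0.991, 0.134, -0.002], [0.134, 0.991, 0.002], [0.002, 0.002, -1.0]]
ft_force: [-0.0, -0.1, -5.7]
finger_gap: 0.261
grasp_force: 59.5
```

Call:
step_arm([
  {"jaw":0,"dx":0,"dy":0,"dz":0,"twist":0},
  {"jaw":0,"dx":0,"dy":0,"dz":0,"twist":0},
])

```text
time: 50.8
eef_pos: [0.5556, -0.0821, 0.1324]
orientation: [[-0.99, 0.138, -0.001], [0.138, 0.99, -0.0], [0.001, -0.0, -1.0]]
ft_force: [-0.1, -0.6, -6.2]
finger_gap: 0.257
grasp_force: 59.5
```

```bash
python3 g.py 556.7,-82.2,76
```

```text
t 50.8 p [555.6 -82.1 132.4] gap 0.257 gf 59.536951227346435 yaw_y 82.07 q6 -7.303204836931241 [-0.1 -0.6 -6.2]
556.7,-82.2,76 units [-0.04  0.    1.88] max 1.9
```

Call:
step_arm([
  {"jaw":0,"dx":-0.03,"dy":0,"dz":0.4,"twist":0},
  {"jaw":0,"dx":0,"dy":0,"dz":0.6,"twist":0},
  {"jaw":0,"dx":0,"dy":0,"dz":0.5,"twist":0},
  {"jaw":0,"dx":0,"dy":0,"dz":0.25,"twist":0},
  {"jaw":0,"dx":0,"dy":0,"dz":0,"twist":0},
])

```text
time: 51.3
eef_pos: [0.5552, -0.0817, 0.0779]
orientation: [[-0.99, 0.138, -0.005], [0.138, 0.99, 0.001], [0.005, 0.001, -1.0]]
ft_force: [-0.7, -0.3, -6.2]
finger_gap: 0.257
grasp_force: 59.5
```

Call:
step_arm([
  {"jaw":0,"dx":0,"dy":0,"dz":0,"twist":0},
  {"jaw":0,"dx":0,"dy":0,"dz":0,"twist":0},
])

```text
time: 51.5
eef_pos: [0.5579, -0.0821, 0.0815]
orientation: [[-0.991, 0.137, 0.002], [0.137, 0.991, -0.001], [-0.002, -0.0, -1.0]]
ft_force: [-0.2, 0.5, -6.2]
finger_gap: 0.261
grasp_force: 59.5
```

```bash
python3 g.py 556.7,-82.2,74.2
```

```text
t 51.5 p [557.9 -82.1  81.5] gap 0.261 gf 59.52681220223894 yaw_y 82.1 q6 -7.288176525036463 [-0.2  0.5 -6.2]
556.7,-82.2,74.2 units [ 0.04 -0.01  0.24] max 0.2
```

Call:
step_arm([
  {"jaw":0,"dx":0.03,"dy":0,"dz":0.14,"twist":0},
  {"jaw":0,"dx":0,"dy":0,"dz":0.1,"twist":0},
  {"jaw":0,"dx":0,"dy":0,"dz":0,"twist":0},
  {"jaw":0,"dx":0,"dy":0,"dz":0,"twist":0},
])

```text
time: 51.9
eef_pos: [0.5569, -0.0818, 0.0744]
orientation: [[-0.991, 0.137, 0.002], [0.137, 0.991, -0.0], [-0.002, -0.0, -1.0]]
ft_force: [-1.0, 0.4, -0.4]
finger_gap: 0.261
grasp_force: 60.0
```

Call:
step_arm([
  {"jaw":0.7,"dx":0,"dy":0,"dz":0,"twist":0},
  {"jaw":0.7,"dx":0,"dy":0,"dz":0,"twist":0},
  {"jaw":0.7,"dx":0,"dy":0,"dz":0,"twist":0},
  {"jaw":0.7,"dx":0,"dy":0,"dz":0,"twist":0},
  {"jaw":0.7,"dx":0,"dy":0,"dz":-0.3,"twist":0},
])

```text
time: 52.4
eef_pos: [0.555, -0.0815, 0.0811]
orientation: [[-0.991, 0.137, -0.003], [0.137, 0.991, 0.001], [0.003, 0.0, -1.0]]
ft_force: [-0.0, -0.8, -0.5]
finger_gap: 0.698
grasp_force: 0.0
```

Call:
step_arm([
  {"jaw":0.7,"dx":0,"dy":0,"dz":-0.8,"twist":0},
  {"jaw":0.7,"dx":0,"dy":0,"dz":-1,"twist":0},
  {"jaw":0.7,"dx":0,"dy":0,"dz":-1,"twist":0},
  {"jaw":0.7,"dx":0,"dy":-0.9,"dz":0,"twist":0},
  {"jaw":0.7,"dx":0.5,"dy":-0.9,"dz":0,"twist":0},
])

```text
time: 52.9
eef_pos: [0.5361, -0.134, 0.1689]
orientation: [[-0.991, 0.135, 0.005], [0.135, 0.991, -0.002], [-0.006, -0.001, -1.0]]
ft_force: [-0.4, -0.6, -0.3]
finger_gap: 0.701
grasp_force: 0.0
```

Call:
step_arm([
  {"jaw":0.7,"dx":0.5,"dy":-0.9,"dz":0,"twist":0},
  {"jaw":0.7,"dx":0.5,"dy":-0.9,"dz":0,"twist":0},
  {"jaw":0.7,"dx":0.5,"dy":-0.9,"dz":0,"twist":0},
  {"jaw":0.7,"dx":0,"dy":0,"dz":0,"twist":0},
  {"jaw":0.7,"dx":0,"dy":0,"dz":0,"twist":0},
])

```text
time: 53.4
eef_pos: [0.4782, -0.2076, 0.167]
orientation: [[-0.99, 0.139, 0.001], [0.139, 0.99, -0.0], [-0.001, 0.0, -1.0]]
ft_force: [0.7, -0.3, 0.3]
finger_gap: 0.702
grasp_force: 0.0
```

```bash
python3 - <<'E'
from h import *
im,d=env.get_image('side'); cv2.imwrite('pics/s5.png',im[:,:,::-1])
im,d=env.get_image('top'); cv2.imwrite('pics/t5.png',im[:,:,::-1]); X=cloud('top',d)
T=(0.4,0.68,-0.15,0.12)
for n,a in {'tin':(.095,.115,(.45,.6,.27,.41)),'tops':(.098,.114,T),'cap':(.122,.14,T),'bj':(.055,.1,(.68,.9,-.2,.2))}.items():
    print(n); [print('  ',*b) for b in blobs(X,*a)]
E
python3 g.py
```

```text
tin
   892 [133. 272.] [521.8 337.5 106. ] rect [521.8 339.1] [55.5 56.7] 14.4 circ [522.2 338.8] 29.2
tops
   154 [375. 259.] [555.3 -80.7 104.2] rect [555.5 -81. ] [22.6 22.4] 1.6 circ [555.4 -80.6] 12.0
   558 [332. 285.] [508.3  -7.1 109.5] rect [508.5  -7.1] [39.9 39.9] 82.9 circ [508.8  -7.2] 27.4
cap
   282 [305. 241.] [579.3  38.7 132.2] rect [579.3  38.8] [30.3 28.8] 1.7 circ [580.  39.] 15.8
bj
   468 [276. 138.] [781.8 101.7  72.3] rect [777.8 100.6] [63.1 61.4] 2.5 circ [777.8 100.5] 32.3
   672 [380. 144.] [772.9 -90.7  69.7] rect [774.4 -90.8] [51.5 51.6] 2.9 circ [775.  -91.4] 27.0
t 53.5 p [ 478.7 -206.7  166.6] gap 0.694 gf 0.0 yaw_y 82.14 q6 -22.886571599957048 [ 0.5 -0.7  0.5]
```

View pics/t5.png

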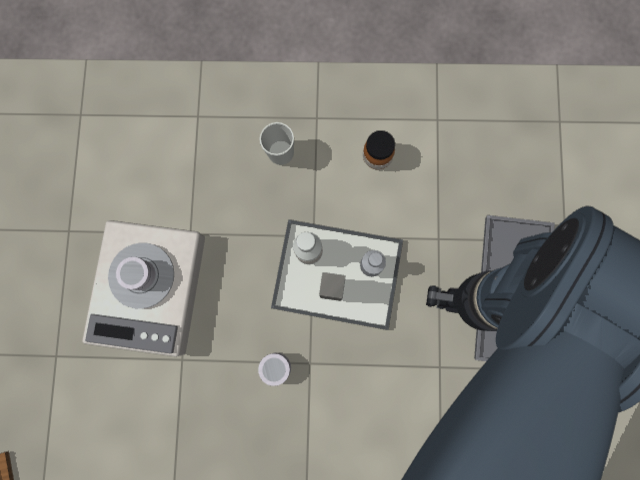

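The bottle (306,246), weight (374,261) and prism (332,286) are all within about 2 mm of where they started. The tin sits centred on the pan (133,272), the beaker and jar haven't moved, and the arm is clear. Handing in.

```bash
python3 -c "
from rig import env
print(env.sign_off())"
```

```text
the job is handed in; nothing more can be done
None
```

The job is handed in at about 53 s of the 141 s allowed: the tin is centred on the pan, the bottle, weight and prism are back upright within about 2 mm of their starting spots, and the beaker and jar did not move; sign-off returned no verdict.

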